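# Change the wheel on a stub axle

## Robot

A 6-joint arm with a two-finger parallel gripper is mounted at the origin on the work surface. World frame = base frame: x ahead of the robot, y to its left, z up, the work surface at z = 0. Lengths are in m, angles in rad, forces in N, time in s.
With the tool pointing down it reaches from about 0.35 to 0.975 m from the base axis. Payload 4.9 kg.
Tool frame: the origin (TCP) lies on the centre line of the jaws, within the pads' length; the fingertips stand 11 mm ahead of it and the grasp point (between the pads) lies 8 mm behind it; z points along the fingers, y is the direction in which the jaws open and shut (so a half turn about z gives the same grasp; the last joint's range is limited). The gripper opens to 85 mm and grips with 20 to 120 N. Pads are 22 mm wide; open, the fingers measure 114 mm over their backs; the gripper's body (76 mm by 85 mm) begins 54 mm behind the grasp point. The pads swing forward as they close: fully open they stand 13 mm farther back than shut.
Start: joints at [-1.277, 0.053, 1.613, -0, 1.476, -0.119], TCP at [0.251, -0.572, 0.242] pointing down, gripper open.
Joint ranges: [-3.01, 3.01], [-1.01, 2.22], [0.06, 2.58], [-1.02, 4.17], [0.09, 2.62], [-3.14, 3.14]. Speed limits (rad/s): [2.57, 2.57, 3.14, 3.14, 3.14, 3.14].

## Interface

Orientations are given as a rotation vector (axis times angle).
In Python, from station import ctrl gives the robot as it stands.
- The arm moves only by the tool send_rows, never from a script. Its argument "series" is a list of rows, each an object of numbers: "tx", "ty", "tz": the shift along the tool's x, y, z in cm; "wx", "wy", "wz": the turn, a rotation vector about the tool's x, y, z in rad; "jaw": the closure, from 0 (fully open) to 1 (shut). In form: [{"tx": .., "ty": .., "tz": .., "wx": .., "wy": .., "wz": .., "jaw": ..}, ...]. A call has 1 to 5 rows; each row shifts and turns the pose as measured when the row begins, along the tool's axes as they then stand; what a row does not reach is not made up. A row lasts 1/8 s, in which the tool goes at most 62.5 mm and 10.7 degrees, less where a joint would pass 70% of its speed; a pose out of reach is approached as far as the arm can. A call is refused whole if a number of a shift passes 6.25 or a number of a turn 0.188, either way. A call with a gripper value outside its range is refused whole. The fingers move at their own pace and stop on an object; "squeeze" is the grip in N (left out, the last holds). Time passes only in rows, so rows that do not move let the fingers close. It gives the time, the measured TCP pose, the force and the opening at its end, in the units of the state.
- ctrl.get_obs(): the state, without advancing time (a new reading comes with each control period).
- ctrl.get_image(name): name is "scene" or "top" or "wrist"; returns the picture (400x640x3 uint8, red, green, blue); there is no depth.
- ctrl.camera_info(name): a dict with "mtx" (3x3 intrinsics, pixels), "R" (3x3) and "t" (3): a world point X has camera coordinates R X + t. Camera axes: x right, y down, z forward; pixel columns grow to the right and rows downward; lengths in m; the calibration is good to about 2 mm. A picture is of the moment at which its call begins: read the wrist's pose just before it. camera_info takes no time and is no camera call; for the wrist camera it gives the pose at the moment of the call.
- ctrl.finish_job(): hands the job in, once; it reports no verdict.
The state is a dict: "t": time; "q": joint angles; "dq": joint speeds; "effort": joint torques, N m; "tool_pos": TCP position; "tool_rot": TCP orientation; "contact_force": force on the tool from outside, world axes, zero at the start; "wrist_torque": the same for the moment, N m; "opening": finger opening in m.
Only numpy, scipy, OpenCV 4.12 (cv2) and the standard library are available. Lean on these libraries where they do the work, as an engineer would, in place of code of your own. Each camera call takes 0.05 s, during which the arm holds its last target.

## Task

Change the wheel on the stub axle: lift the worn dark wheel off and put it in the green scrap bin, then build the axle up again with the new red wheel (hub boss upward), the brass spacer ring, the black clamp collar and last the yellow dust cap over the collar, each pushed fully down and lying flat. Leave the blue wheel, the mug and the grease tin where they stand.

Things in the scene. Friction and masses are not known exactly. Their poses are not given: they have to be found in the camera images.
- axle_plate: Fixed grey steel mounting plate, 130 x 130 x 10 mm, lying on the bench with a hexagon bolt head (17 mm high above the bench) near each corner. Origin: centre of its underside, on the axis of the axle; z up. In its middle stands a round shoulder 46 mm across with its flat top 24 mm above the bench, and on that an upright steel axle 18 mm in diameter whose end is 100 mm above the bench; its last 12 mm taper to 9 mm. At the start the worn wheel sits on it.
- scrap_bin: Fixed green open-topped scrap bin, 190 x 190 mm outside, 70 mm high, walls and floor 5 mm, empty. Origin: centre of its underside; x and y along its sides.
- old_wheel: Worn wheel with a dark brown-black chipped tyre and rusty hub, sitting loose on the axle, underside on the shoulder. Tyre 96 mm across and 26 mm thick; on top a round hub boss 42 mm across stands 18 mm above the tyre (44 mm over all). Bore 24 mm right through. Origin: centre of its flat underside; z up along its axis. 0.36 kg. Can be gripped by the boss.
- red_wheel: New wheel with a bright red tyre, white web and aluminium hub, lying flat on the bench, boss upward. Tyre 100 mm across and 26 mm thick; hub boss 42 mm across stands 18 mm above the tyre (44 mm over all). Bore 24 mm right through. Origin: centre of its flat underside; z up along its axis. 0.4 kg. Seated, its underside rests on the shoulder, 24 mm above the bench.
- spacer: Brass spacer ring, 56 mm outside, 24 mm bore, 12 mm thick, lying flat on the bench. Origin: centre of its underside; z along its axis. 0.19 kg. Seated on the red wheel's boss its underside is 68 mm above the bench.
- collar: Black steel clamp collar with a bright slit, 36 mm outside, 24 mm bore, 14 mm thick, lying flat on the bench. Origin: centre of its underside; z along its axis. 0.08 kg. Seated on the spacer its underside is 80 mm above the bench.
- cap: Yellow plastic dust cap: a cup lying mouth down on the bench, 54 mm outside, about 47 mm inside, 26 mm high, inner depth 22 mm, closed flat top. Origin: centre of the plane of its mouth (lower rim); z up out of its closed top. 0.05 kg. It goes over the collar and the axle's end until its rim rests on the spacer, 80 mm above the bench.
- blue_wheel: Bystander: a wheel of the red one's shape and size but with a blue tyre, lying on the bench. Leave it. Origin: centre of its underside.
- mug: Bystander: white mug, 76 mm across, 85 mm high, its handle sticking out 37 mm to its +y. Leave it. Origin: centre of its underside.
- grease_tin: Bystander: closed tin, brown with a white band and bright lid, 75 mm across, 55 mm high. Leave it. Origin: centre of its underside.
Mind the look-alikes: they are no part of the job. Of the things that look like the spacer, the smallest one is meant.

How it is judged:
On the way, in this order (a step that is already met when the one before it is completed fails the run):
1. the worn wheel lies in the scrap bin (x of old_wheel in the frame of scrap_bin between -0.08 and 0.08 m and y of old_wheel in the frame of scrap_bin between -0.08 and 0.08 m and z of old_wheel in the frame of scrap_bin below 0.05 m), for 0.2 s.
2. the red wheel sits on the axle's shoulder, boss up (z of red_wheel in the frame of axle_plate between 0.019 and 0.028 m and horizontal distance between red_wheel and axle_plate below 0.006 m and angle between red_wheel's own z axis and vertical below 0.1 rad), for 0.2 s.
3. the brass spacer lies on the red wheel's boss (z of spacer in the frame of axle_plate between 0.063 and 0.072 m and horizontal distance between spacer and axle_plate below 0.006 m and angle between the z axis of spacer and the z axis of axle_plate, either way round below 0.1 rad), for 0.2 s.
4. the black collar lies on the spacer (z of collar in the frame of axle_plate between 0.075 and 0.084 m and horizontal distance between collar and axle_plate below 0.006 m and angle between the z axis of collar and the z axis of axle_plate, either way round below 0.1 rad), for 0.2 s.
5. the yellow cap stands over the collar, its rim on the spacer (z of cap in the frame of axle_plate between 0.075 and 0.084 m and horizontal distance between cap and axle_plate below 0.012 m and angle between cap's own z axis and vertical below 0.1 rad), for 0.2 s.
At the end, for the whole second after the job is handed in: Old wheel in the bin (underside under 50 mm high). On the axle, bottom up: red wheel, spacer, collar, cap over the collar; undersides 24, 68, 80, 80 mm above the bench (+4/-5 mm), level within 0.1 rad, within 6 mm of the axle line (cap 12 mm); released, at rest (all of step 1 and all of step 2 and all of step 3 and all of step 4 and all of step 5 and linear speed of each of old_wheel, red_wheel, spacer, collar, cap below 0.03 m/s); the robot touches nothing.
It fails at once if the blue wheel is moved by more than 20 mm or tipped (distance of blue_wheel from where it was at the start of the episode above 0.02 m or angle between blue_wheel's own z axis and vertical above 0.25 rad).
It fails at once if the mug is moved by more than 20 mm or tipped (distance of mug from where it was at the start of the episode above 0.02 m or angle between mug's own z axis and vertical above 0.25 rad).
It fails at once if the grease tin is moved by more than 20 mm or tipped (distance of grease_tin from where it was at the start of the episode above 0.02 m or angle between grease_tin's own z axis and vertical above 0.25 rad).
It also fails if it takes over 120 s, if anything falls off the work surface, if the arm or the gripper's body presses on something with over 40 N, if the wrist force passes 120 N, or if a joint passes its speed limit or range.

## Working session

There is one attempt and no reset: what is moved stays moved. The work goes in short steps, Python scripts to look and compute and a tool call to move; the robot and the scene stay as the last step left them, time stands still between calls to the robot, and variables do not carry over. Pictures are saved under pics/ and viewed, and the job is handed in when it is done.

Besides the shell and the picture viewer there is one more tool, called after "Emit:" as name([rows], argument=value, ...), one row to a line, values as JSON. send_rows: Moves the arm, as the interface text tells. Its arguments: {"type":"object","properties":{"series":{"type":"array"},"squeeze":{"type":"number"}},"required":["series"]}

```bash
mkdir -p pics; ls; python3 - <<'E'
from station import ctrl
import cv2,numpy as np
print(ctrl.get_obs())
for n in ("scene","top","wrist"):
    i=ctrl.camera_info(n); print(n,np.round(i["mtx"],1).tolist(),np.round(i["R"],3).tolist(),np.round(i["t"],3).tolist())
    cv2.imwrite(f"pics/a_{n}.png",ctrl.get_image(n)[:,:,::-1])
E
```

```text
pics
{'t': 0.0, 'q': array([-1.27702337e+00,  5.33693783e-02,  1.61428742e+00,  2.54430568e-05,
        1.47599474e+00, -1.19005106e-01]), 'dq': array([ 4.20208580e-04, -2.89360139e-05,  2.14752223e-04, -4.20475253e-04,
       -1.72729862e-05, -9.54575010e-04]), 'effort': array([-1.05386684e-03, -3.93682015e+01, -3.70175743e+01, -2.13265030e-04,
        7.13513742e-03, -1.20987960e-05]), 'tool_pos': array([ 0.2505523 , -0.57193046,  0.24105916]), 'tool_rot': array([-3.07291062e+00, -6.43372371e-01,  2.42458565e-04]), 'contact_force': array([-0.66483912, -0.27466508, -0.55103322]), 'wrist_torque': array([0.04765777, 0.04539317, 0.01082782]), 'opening': 0.08529067321701847}
scene [[468.3, 0.0, 317.8], [0.0, 468.3, 204.2], [0.0, 0.0, 1.0]] [[0.858, 0.513, 0.017], [0.414, -0.673, -0.613], [-0.303, 0.534, -0.79]] [-0.499, -0.168, 1.251]
top [[443.2, 0.0, 322.5], [0.0, 443.2, 202.4], [0.0, 0.0, 1.0]] [[-0.002, -1.0, -0.018], [-0.982, 0.005, -0.187], [0.187, 0.017, -0.982]] [0.059, 0.562, 0.914]
wrist [[307.1, 0.0, 320.5], [0.0, 307.1, 198.9], [0.0, 0.0, 1.0]] [[0.401, -0.916, -0.003], [-0.876, -0.384, 0.291], [-0.267, -0.114, -0.957]] [-0.623, -0.037, 0.38]
```

View pics/a_top.png

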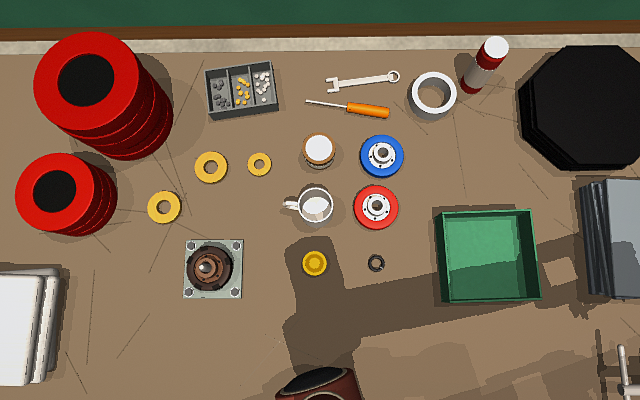

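View pics/a_scene.png

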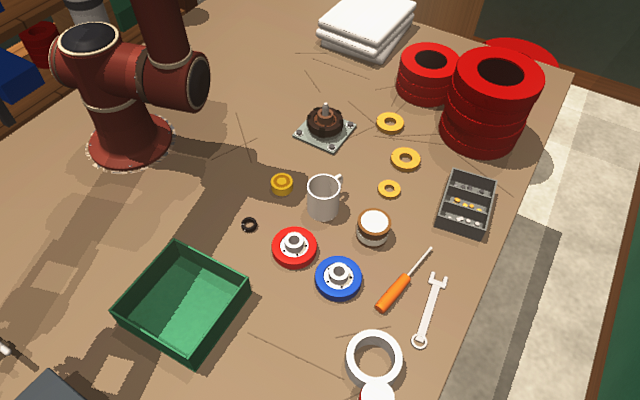

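View pics/a_wrist.png

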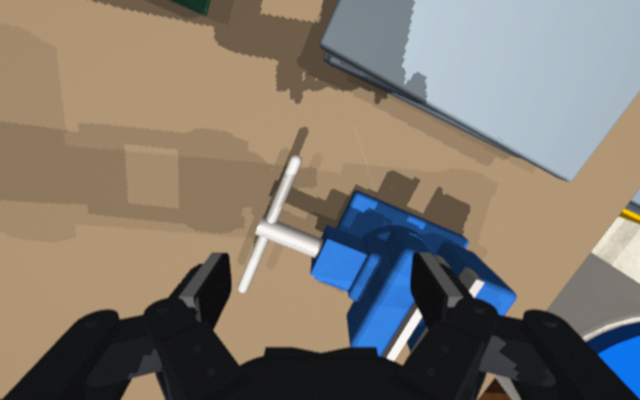

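The top view shows the axle with the worn wheel at about (208,267), red wheel (376,207), smallest brass ring (259,164), collar (376,263), cap (314,263) and bin (487,255). Blue wheel (381,156), mug (315,205) and tin (319,150) are bystanders. Next I measure them.

```bash
cat > h.py <<'E'
from station import ctrl
import cv2,numpy as np
def ray(info,u,v,z):
    R=np.array(info["R"]);t=np.array(info["t"]);K=np.array(info["mtx"])
    d=R.T@np.linalg.solve(K,[u,v,1.]);c=-R.T@t
    return (c+d*(z-c[2])/d[2])
def proj(info,X):
    p=np.array(info["mtx"])@(np.array(info["R"])@np.array(X)+np.array(info["t"]));return p[:2]/p[2]
def tri(i1,p1,i2,p2):
    # least squares meeting of two rays
    A=np.zeros((3,3));b=np.zeros(3);
    for i,p in((i1,p1),(i2,p2)):
        R=np.array(i["R"]);c=-R.T@np.array(i["t"]);d=R.T@np.linalg.solve(np.array(i["mtx"]),[p[0],p[1],1.]);d/=np.linalg.norm(d)
        M=np.eye(3)-np.outer(d,d);A+=M;b+=M@c
    return np.linalg.solve(A,b)
def blobs(img,lo,hi,roi=None,amin=40):
    hsv=cv2.cvtColor(img,cv2.COLOR_RGB2HSV);m=cv2.inRange(hsv,lo,hi)
    if roi is not None:
        mm=np.zeros_like(m);x0,y0,x1,y1=roi;mm[y0:y1,x0:x1]=m[y0:y1,x0:x1];m=mm
    cs,_=cv2.findContours(m,cv2.RETR_EXTERNAL,cv2.CHAIN_APPROX_NONE)
    out=[]
    for c in cs:
        if cv2.contourArea(c)>amin:
            x,y,w,hh=cv2.boundingRect(c);e=cv2.fitEllipse(c) if len(c)>5 else None
            out.append((round(cv2.contourArea(c)),(x,y,w,hh),np.round(e[0],1).tolist(),np.round(e[1],1).tolist()))
    return out
E
python3 - <<'E'
import cv2,numpy as np
a=cv2.imread("pics/a_top.png");b=cv2.imread("pics/a_scene.png")
cr=lambda im,x,y,w,h,f:cv2.resize(im[y:y+h,x:x+w],None,fx=f,fy=f,interpolation=cv2.INTER_CUBIC)
cv2.imwrite("pics/z1.png",np.vstack([cr(a,175,140,100,70,5), cr(a,175,230,100,70,5)][0:1]+[cr(a,175,230,100,50,5)]))
cv2.imwrite("pics/z2.png",cr(a,290,130,130,150,4))
cv2.imwrite("pics/z3.png",cr(b,230,90,190,110,4))
from h import *
im=a[:,:,::-1].copy()
for n,lo,hi,roi in [("red",(0,150,80),(6,255,255),(330,170,420,250)),("red2",(174,150,80),(180,255,255),(330,170,420,250)),("yel",(15,120,80),(32,255,255),(140,140,340,290)),("green",(60,80,30),(90,255,255),(420,190,560,320)),("dark",(0,0,0),(180,255,45),(340,240,400,280))]:
    for o in blobs(im,lo,hi,roi): print(n,o)
im=b[:,:,::-1].copy()
for n,lo,hi,roi in [("red",(0,150,80),(6,255,255),(260,210,330,280)),("yel",(15,120,80),(32,255,255),(250,100,430,210)),("dark",(0,0,0),(180,255,45),(235,210,265,240))]:
    for o in blobs(im,lo,hi,roi): print("S",n,o)
E
```

```text
red (1494, (354, 185, 45, 45), [375.7, 207.2], [43.4, 43.9])
yel (456, (302, 251, 25, 25), [314.0, 262.9], [24.1, 24.2])
yel (836, (147, 191, 33, 33), [163.5, 207.1], [32.5, 32.9])
yel (416, (247, 152, 24, 25), [258.9, 164.1], [22.9, 23.3])
yel (800, (194, 151, 34, 33), [210.4, 167.1], [31.9, 32.2])
yel (122, (302, 140, 34, 24), [318.5, 147.7], [29.5, 31.1])
green (8805, (435, 209, 107, 94), [487.4, 256.1], [104.7, 116.7])
S red (1504, (271, 226, 46, 44), [293.8, 247.4], [42.7, 44.9])
S yel (348, (378, 179, 23, 21), [388.7, 189.1], [19.6, 22.7])
S yel (424, (270, 172, 24, 25), [281.5, 183.9], [22.7, 23.9])
S yel (578, (390, 147, 31, 26), [405.1, 159.1], [24.7, 29.9])
S yel (485, (376, 112, 28, 23), [389.4, 122.9], [22.3, 27.7])
```

View pics/z1.png

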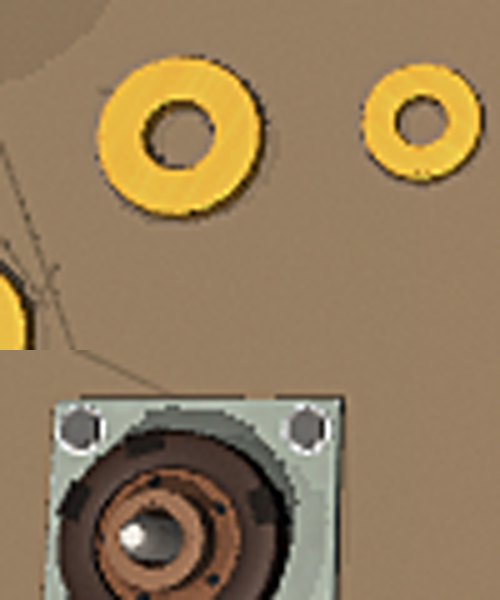

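View pics/z2.png

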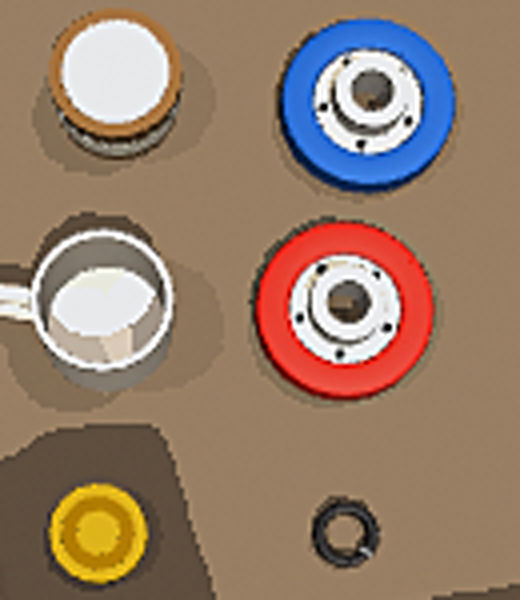

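View pics/z3.png

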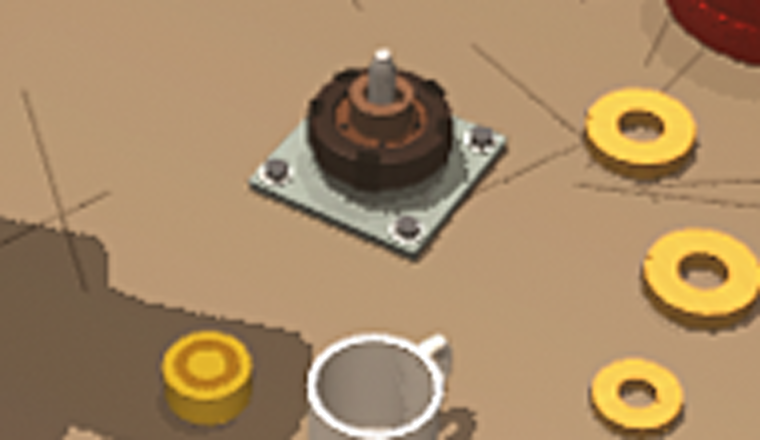

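```bash
python3 - <<'E'
from h import *
a=cv2.imread("pics/a_top.png")[:,:,::-1].copy();b=cv2.imread("pics/a_scene.png")[:,:,::-1].copy()
T=ctrl.camera_info("top");S=ctrl.camera_info("scene")
print("axle tip top",ray(T,201.2,267.4,.1),"scene",ray(S,230+383/4,90+53/4,.1),"tri",tri(T,(201.2,267.4),S,(325.7,103.5)))
print("boss",ray(T,206,267.2,.068))
g=cv2.cvtColor(a,cv2.COLOR_RGB2HSV)
# plate mask
m=((a.astype(int).max(2)-a.min(2)<32)&(a.max(2)>120)).astype(np.uint8);m[:235]=0;m[302:]=0;m[:,:180]=0;m[:,248:]=0
ys,xs=np.nonzero(m);r=cv2.minAreaRect(np.c_[xs,ys].astype(np.float32));print("plate",r,ray(T,*r[0],.01))
for c in cv2.boxPoints(r): print("   ",ray(T,*c,.01)[:2].round(4))
for n,p,z,q in [("red",(375.7,207.2),.026,(293.8,247.4)),("redboss",(290+349/4,130+301/4),.044,None),("cap",(314,262.9),.026,(281.5,183.9)),("spacer",(258.9,164.1),.012,(388.7,189.1)),("big",(210.4,167.1),.012,(405.1,159.1)),("big2",(163.5,207.1),.012,(389.4,122.9)),("collar",(376.2,263),.014,(249,225)),("bin",(487.4,256.1),.07,None),("blue",(381,156),.026,None),("mug",(315.5,205),.085,None),("tin",(318.7,149),.055,None)]:
    print(n,ray(T,*p,z).round(4),ray(S,*q,z).round(4) if q else "")
for n,w,z in [("red",43.6,.026),("cap",24.5,.02),("spacer",23.5,.012),("big",32.5,.012)]:
    pass
    print(n,"diam",np.linalg.norm(ray(T,300,200,z)-ray(T,300+w,200,z)))
# bin rim corners
for u,v in [(437,211),(533,208.5),(541,298),(440,303)]: print("bin",ray(T,u,v,.07).round(3))
E
python3 - <<'E'
import cv2
a=cv2.imread("pics/a_top.png");cv2.imwrite("pics/z4.png",cv2.resize(a[195:315,350:550],None,fx=4,fy=4))
b=cv2.imread("pics/a_scene.png");cv2.imwrite("pics/z5.png",cv2.resize(b[205:275,230:330],None,fx=6,fy=6))
E
```

```text
axle tip top [0.41987836 0.30314782 0.1       ] scene [0.42081246 0.30544177 0.1       ] tri [0.42058823 0.30378829 0.09996191]
boss [0.42165021 0.30232845 0.068     ]
plate ((212.5, 269.0), (58.0, 59.0), 90.0) [0.42016546 0.3038019  0.01      ]
    [0.4852 0.3737]
    [0.4847 0.2399]
    [0.3569 0.2358]
    [0.357  0.3663]
red [ 0.5555 -0.061   0.026 ] [ 0.5607 -0.0687  0.026 ]
redboss [ 0.5566 -0.0626  0.044 ] 
cap [0.4323 0.0768 0.026 ] [0.4371 0.0689 0.026 ]
spacer [0.661  0.2059 0.012 ] [0.6628 0.2026 0.012 ]
big [0.6545 0.3187 0.012 ] [0.6554 0.3165 0.012 ]
big2 [0.5606 0.4223 0.012 ] [0.5614 0.4195 0.012 ]
collar [ 0.4323 -0.0603  0.014 ] [ 0.436  -0.0649  0.014 ]
bin [ 0.4431 -0.2861  0.07  ] 
blue [ 0.6744 -0.0759  0.026 ] 
mug [0.5503 0.0717 0.085 ] 
tin [0.6828 0.0658 0.055 ] 
red diam 0.09805939694256885
cap diam 0.055484294668724045
spacer diam 0.053654652476246026
big diam 0.07417552119335805
bin [ 0.539 -0.186  0.07 ]
bin [ 0.543 -0.389  0.07 ]
bin [ 0.358 -0.389  0.07 ]
bin [ 0.348 -0.183  0.07 ]
```

View pics/z4.png

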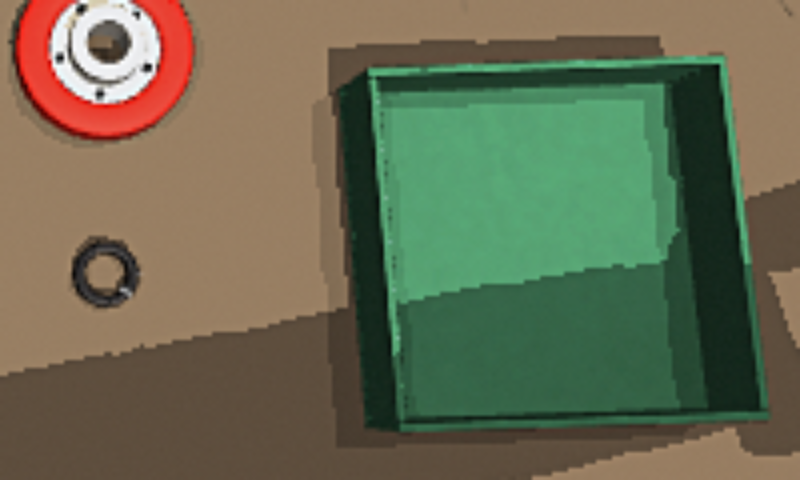

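View pics/z5.png

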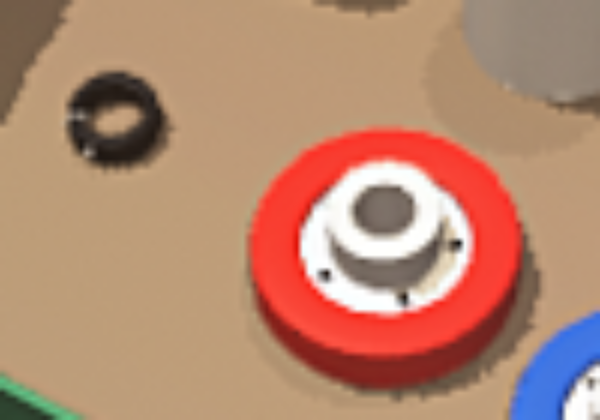

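```bash
cat >> h.py <<'E'
from scipy.spatial.transform import Rotation as Ro
def go(x,y,z,yaw=0.):
    o=ctrl.get_obs();R=Ro.from_rotvec(o["tool_rot"]).as_matrix();d=np.array([x,y,z])-o["tool_pos"]
    s=R.T@d*100
    Rt=np.column_stack([[np.cos(yaw),np.sin(yaw),0],[np.sin(yaw),-np.cos(yaw),0],[0,0,-1]])
    w=Ro.from_matrix(R.T@Rt).as_rotvec()
    print("t",round(o["t"],2),"pos",o["tool_pos"].round(4),"q",o["q"].round(2),"F",o["contact_force"].round(1),"op",round(o["opening"],4),"\n world d(cm)",(d*100).round(2),"shift(cm)",s.round(2),"turn",w.round(3))
E
python3 - <<'E'
from h import *
i=ctrl.camera_info("wrist");o=ctrl.get_obs()
c=-np.array(i["R"]).T@np.array(i["t"]);R=Ro.from_rotvec(o["tool_rot"]).as_matrix()
print("cam in tool",R.T@(c-o["tool_pos"]),"\n",R.round(3))
T=ctrl.camera_info("top");S=ctrl.camera_info("scene")
print("red",tri(T,(377.2,205.2),S,(294,240)),"axle",tri(T,(201.2,267.4),S,(325.7,103.5)))
print("bin",ray(T,491.4,255.6,.07))
print("capscene",ray(S,230+206/4,90+364/4,.026), "collarS",ray(S,230+115/6,205+112/6,.014))
go(.4205,.303,.2)
E
```

```text
cam in tool [ 0.07426523 -0.00085476 -0.13166617] 
 [[ 0.916  0.401 -0.   ]
 [ 0.401 -0.916  0.002]
 [ 0.    -0.002 -1.   ]]
red [ 0.55706318 -0.06225149  0.04399385] axle [0.42058823 0.30378829 0.09996191]
bin [ 0.44409962 -0.29447481  0.07      ]
capscene [0.43199355 0.07666872 0.026     ] collarS [ 0.43413493 -0.06161364  0.014     ]
t 0.15 pos [ 0.2506 -0.572   0.2413] q [-1.28  0.05  1.61  0.    1.48 -0.12] F [-0.1 -0.5  0.3] op 0.0853 
 world d(cm) [16.99 87.5  -4.13] shift(cm) [ 50.67 -73.33   4.26] turn [-0.002  0.     0.413]
```

Emit:
send_rows([
  {"tx":4.37,"ty":-4.11,"tz":0,"wx":0,"wy":0,"wz":0.137,"jaw":0},
  {"tx":3.76,"ty":-4.67,"tz":0,"wx":0,"wy":0,"wz":0.137,"jaw":0},
  {"tx":3.08,"ty":-5.15,"tz":0,"wx":0,"wy":0,"wz":0.137,"jaw":0},
  {"tx":2.35,"ty":-5.5,"tz":0,"wx":0,"wy":0,"wz":0,"jaw":0},
  {"tx":2.35,"ty":-5.5,"tz":0,"wx":0,"wy":0,"wz":0,"jaw":0},
])

```text
t: 0.78
tool_pos: [0.3712, -0.2922, 0.2392]
tool_rot: [-3.137, 0.031, 0.002]
contact_force: [1.0, 0.1, 0.1]
opening: 0.0853
```

```bash
python3 -c "
from h import *
go(.42,.303,.2)"
```

```text
t 0.78 pos [ 0.3712 -0.2922  0.2392] q [-0.83 -0.32  1.96  0.    1.51  0.76] F [1.  0.1 0.1] op 0.0853 
 world d(cm) [ 4.88 59.52 -3.92] shift(cm) [  3.69 -59.59   4.21] turn [-0.005  0.001 -0.02 ]
```

Emit:
send_rows([
  {"tx":1.5,"ty":-6,"tz":0,"wx":0,"wy":0,"wz":-0.02,"jaw":0},
  {"tx":1.5,"ty":-6,"tz":0,"jaw":0},
  {"tx":1,"ty":-6,"tz":0,"jaw":0},
  {"tx":1,"ty":-6,"tz":0,"jaw":0},
  {"tx":0,"ty":-6,"tz":0,"jaw":0},
])

```text
invalid input at $.series[1]: expected keys tx, ty, tz, wx, wy, wz, jaw
```

Emit:
send_rows([
  {"ty":-6,"jaw":0},
  {"ty":-6,"jaw":0},
  {"ty":-6,"jaw":0},
  {"ty":-6,"tz":1,"jaw":0},
  {"ty":-3,"tz":1,"jaw":0},
])

```text
invalid input at $.series[0]: expected keys tx, ty, tz, wx, wy, wz, jaw
```

```bash
python3 -c "
from h import *
go(.4205,.3035,.2)
cv2.imwrite('pics/b_w.png',ctrl.get_image('wrist')[:,:,::-1])"
```

```text
t 0.78 pos [ 0.3712 -0.2922  0.2392] q [-0.83 -0.32  1.96  0.    1.51  0.76] F [1.  0.1 0.1] op 0.0853 
 world d(cm) [ 4.93 59.57 -3.92] shift(cm) [  3.74 -59.64   4.21] turn [-0.005  0.001 -0.02 ]
```

View pics/b_w.png

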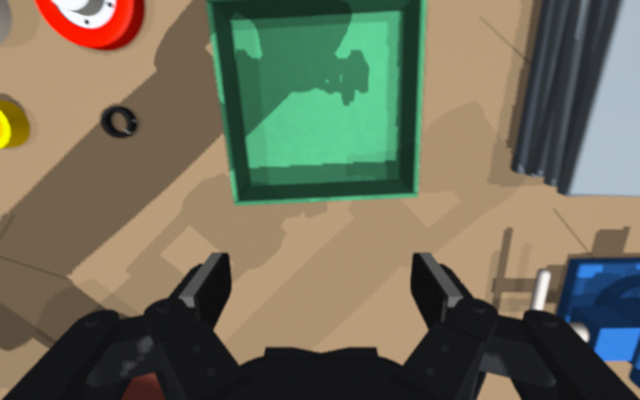

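The picture shows the arm over the near side of the bin (bin at about (320,100)); both calls were refused because every key is needed. I'm sending them again with all keys.

Emit:
send_rows([
  {"tx":1.5,"ty":-6,"tz":0,"wx":0,"wy":0,"wz":-0.02,"jaw":0},
  {"tx":1.5,"ty":-6,"tz":0,"wx":0,"wy":0,"wz":0,"jaw":0},
  {"tx":1,"ty":-6,"tz":0,"wx":0,"wy":0,"wz":0,"jaw":0},
  {"tx":1,"ty":-6,"tz":0,"wx":0,"wy":0,"wz":0,"jaw":0},
  {"tx":0,"ty":-6,"tz":0,"wx":0,"wy":0,"wz":0,"jaw":0},
])

```text
t: 1.45
tool_pos: [0.4215, 0.014, 0.2414]
tool_rot: [-3.132, -0.004, -0.004]
contact_force: [1.8, 1.4, -0.3]
opening: 0.0853
```

Emit:
send_rows([
  {"tx":0,"ty":-6,"tz":0,"wx":0,"wy":0,"wz":0,"jaw":0},
  {"tx":0,"ty":-6,"tz":0,"wx":0,"wy":0,"wz":0,"jaw":0},
  {"tx":0,"ty":-6,"tz":0,"wx":0,"wy":0,"wz":0,"jaw":0},
  {"tx":0,"ty":-6,"tz":1,"wx":0,"wy":0,"wz":0,"jaw":0},
  {"tx":0,"ty":-4,"tz":1,"wx":0,"wy":0,"wz":0,"jaw":0},
])

```text
t: 2.08
tool_pos: [0.4189, 0.3045, 0.2246]
tool_rot: [-3.131, -0.008, -0.011]
contact_force: [1.4, 0.2, 0.2]
opening: 0.085
```

```bash
python3 -c "
from h import *
go(.4205,.3035,.2)
cv2.imwrite('pics/b_w2.png',ctrl.get_image('wrist')[:,:,::-1])"
```

```text
t 2.08 pos [0.4189 0.3045 0.2246] q [ 0.48 -0.2   1.89  0.01  1.45  2.05] F [1.4 0.2 0.2] op 0.085 
 world d(cm) [ 0.16 -0.1  -2.46] shift(cm) [0.15 0.13 2.46] turn [-0.011 -0.007  0.005]
```

View pics/b_w2.png

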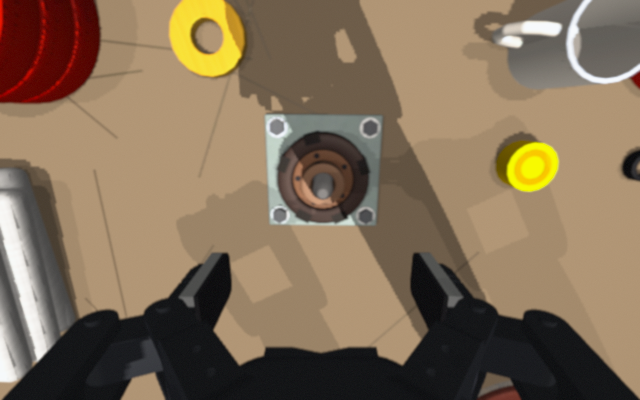

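The axle is centred in the wrist view at about (323,183) with its tip. I compare that with the estimate projected into the image.

```bash
python3 -c "
from h import *
i=ctrl.camera_info('wrist')
print(proj(i,(.4206,.3035,.1)),proj(i,(.4206,.3035,.068)))
a=cv2.imread('pics/b_w2.png');cv2.imwrite('pics/b_z.png',cv2.resize(a[120:230,260:390],None,fx=6,fy=5))
go(.4206,.3035,.063)"
```

```text
[328.15403253 192.56058451] [327.82897469 183.66832848]
t 2.12 pos [0.4179 0.3074 0.2231] q [ 0.49 -0.2   1.88  0.01  1.45  2.05] F [-2.9  0.8 -0.3] op 0.0855 
 world d(cm) [  0.27  -0.39 -16.01] shift(cm) [ 0.2  0.6 16. ] turn [-0.013 -0.005  0.007]
```

View pics/b_z.png

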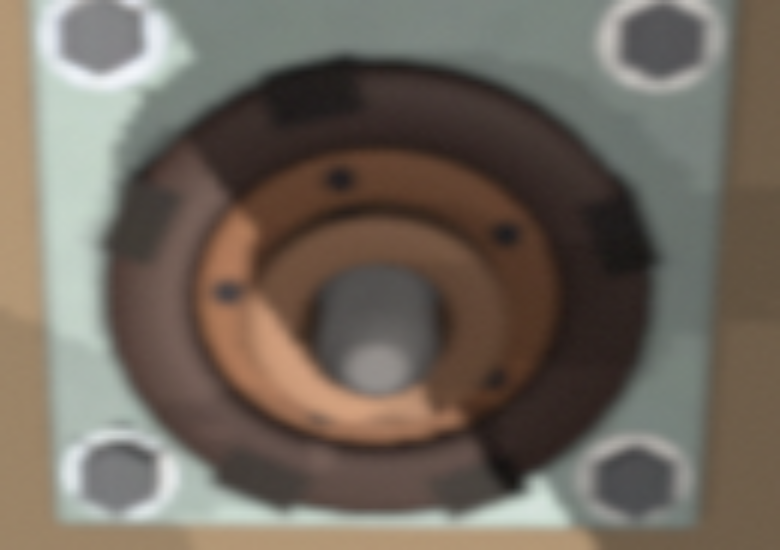

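Prediction and picture agree once the 3 mm of residual motion is counted. Descending over the boss.

Emit:
send_rows([
  {"tx":0.2,"ty":0.6,"tz":3,"wx":-0.013,"wy":-0.005,"wz":0.007,"jaw":0},
  {"tx":0,"ty":0,"tz":4,"wx":0,"wy":0,"wz":0,"jaw":0},
  {"tx":0,"ty":0,"tz":3,"wx":0,"wy":0,"wz":0,"jaw":0},
  {"tx":0,"ty":0,"tz":1,"wx":0,"wy":0,"wz":0,"jaw":0},
  {"tx":0,"ty":0,"tz":0,"wx":0,"wy":0,"wz":0,"jaw":0},
])

```text
t: 2.75
tool_pos: [0.4194, 0.3035, 0.1097]
tool_rot: [3.141, 0.008, -0.002]
contact_force: [-0.8, -0.2, 0.3]
opening: 0.0856
```

```bash
python3 -c "
from h import *
go(.4206,.3035,.064)"
```

```text
t 2.75 pos [0.4194 0.3035 0.1097] q [ 0.48 -0.08  1.98 -0.    1.25  2.05] F [-0.8 -0.2  0.3] op 0.0856 
 world d(cm) [ 0.12  0.   -4.57] shift(cm) [ 0.12 -0.01  4.57] turn [0.001 0.001 0.005]
```

Emit:
send_rows([
  {"tx":0.1,"ty":0,"tz":3,"wx":0,"wy":0,"wz":0,"jaw":0},
  {"tx":0,"ty":0,"tz":1.2,"wx":0,"wy":0,"wz":0,"jaw":0},
  {"tx":0,"ty":0,"tz":0.1,"wx":0,"wy":0,"wz":0,"jaw":0.4},
  {"tx":0,"ty":0,"tz":0,"wx":0,"wy":0,"wz":0,"jaw":0.4},
  {"tx":0,"ty":0,"tz":0,"wx":0,"wy":0,"wz":0,"jaw":0.4},
], squeeze=50)

```text
t: 3.38
tool_pos: [0.4253, 0.3058, 0.0733]
tool_rot: [-3.136, -0.007, -0.015]
contact_force: [-0.2, -0.1, 0.6]
opening: 0.0512
```

```bash
python3 -c "
from h import *
go(.4206,.3035,.064)
cv2.imwrite('pics/c_w.png',ctrl.get_image('wrist')[:,:,::-1])"
```

```text
t 3.38 pos [0.4253 0.3058 0.0733] q [ 0.48 -0.03  1.99  0.    1.17  2.05] F [-0.2 -0.1  0.6] op 0.0512 
 world d(cm) [-0.47 -0.23 -0.93] shift(cm) [-0.48  0.23  0.93] turn [-0.005 -0.01   0.005]
```

View pics/c_w.png

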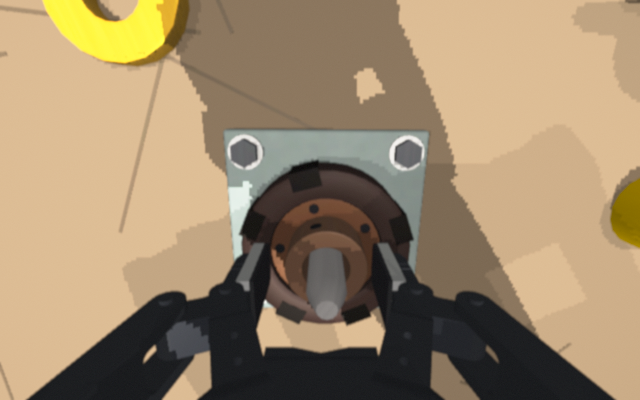

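The jaws straddle the boss at about (325,260) with the axle tip at (326,309). The reading jumped several mm in x, so I check for noise.

```bash
python3 -c "
from h import *
for k in range(5):
    o=ctrl.get_obs();i=ctrl.camera_info('wrist');print(o['tool_pos'].round(4),o['q'].round(4),proj(i,(.4206,.3035,.1)).round(1));ctrl.get_image('top')
go(.4206,.3035,.064)
"
```

```text
[0.4254 0.3059 0.0734] [ 0.4812 -0.0255  1.9901  0.      1.1658  2.0475] [328.2 309.7]
[0.4253 0.3058 0.0732] [ 0.4813 -0.0254  1.9903  0.      1.1657  2.0475] [328.1 309.8]
[0.425  0.3057 0.0729] [ 0.4813 -0.0251  1.9907 -0.      1.1657  2.0475] [327.8 309.8]
[0.4249 0.3056 0.0727] [ 0.4812 -0.025   1.9909  0.      1.1657  2.0475] [327.6 309.9]
[0.4247 0.3055 0.0724] [ 0.4812 -0.0248  1.9912  0.      1.1657  2.0475] [327.5 309.9]
t 3.67 pos [0.4246 0.3055 0.0723] q [ 0.48 -0.02  1.99  0.    1.17  2.05] F [ 0.3 -0.3 -0.7] op 0.0513 
 world d(cm) [-0.4  -0.2  -0.83] shift(cm) [-0.41  0.2   0.82] turn [-0.004 -0.008  0.005]
```

Readings are sound (projected tip (327.5,310), seen (326,309)). It is real lag, so I correct it iteratively.

Emit:
send_rows([
  {"tx":-0.4,"ty":0.2,"tz":0.8,"wx":-0.004,"wy":-0.008,"wz":0.005,"jaw":0.4},
  {"tx":0,"ty":0,"tz":0.2,"wx":0,"wy":0,"wz":0,"jaw":0.4},
  {"tx":0,"ty":0,"tz":0,"wx":0,"wy":0,"wz":0,"jaw":0.4},
])

```text
t: 4.05
tool_pos: [0.42, 0.3031, 0.061]
tool_rot: [3.141, -0.001, -0.002]
contact_force: [0.2, -0.4, 0.3]
opening: 0.0516
```

```bash
python3 -c "
from h import *
go(.4206,.3035,.064)"
```

```text
t 4.05 pos [0.42   0.3031 0.061 ] q [ 0.48 -0.01  2.    0.    1.15  2.05] F [ 0.2 -0.4  0.3] op 0.0516 
 world d(cm) [0.06 0.04 0.3 ] shift(cm) [ 0.06 -0.04 -0.3 ] turn [ 0.001  0.001 -0.001]
```

Emit:
send_rows([
  {"tx":0,"ty":0,"tz":-0.2,"wx":0,"wy":0,"wz":0,"jaw":0.6},
  {"tx":0,"ty":0,"tz":0,"wx":0,"wy":0,"wz":0,"jaw":0.8},
  {"tx":0,"ty":0,"tz":0,"wx":0,"wy":0,"wz":0,"jaw":0.9},
  {"tx":0,"ty":0,"tz":0,"wx":0,"wy":0,"wz":0,"jaw":0.9},
], squeeze=60)

```text
t: 4.55
tool_pos: [0.4194, 0.3029, 0.0624]
tool_rot: [3.141, -0.001, -0.004]
contact_force: [-0.3, -0.6, -1.0]
opening: 0.0391
```

Emit:
send_rows([
  {"tx":0,"ty":0,"tz":-1.5,"wx":0,"wy":0,"wz":0,"jaw":0.9},
  {"tx":0,"ty":0,"tz":-2,"wx":0,"wy":0,"wz":0,"jaw":0.9},
  {"tx":0,"ty":0,"tz":-2,"wx":0,"wy":0,"wz":0,"jaw":0.9},
])

```text
t: 4.92
tool_pos: [0.4174, 0.3018, 0.1173]
tool_rot: [3.137, -0.001, -0.013]
contact_force: [0.0, 0.3, -3.1]
opening: 0.0393
```

```bash
python3 -c "
from h import *
go(.4206,.3035,.18)
cv2.imwrite('pics/d_w.png',ctrl.get_image('wrist')[:,:,::-1])"
```

```text
t 4.92 pos [0.4174 0.3018 0.1173] q [ 0.48 -0.09  1.97  0.    1.27  2.05] F [ 0.   0.3 -3.1] op 0.0393 
 world d(cm) [0.32 0.17 6.27] shift(cm) [ 0.26 -0.15 -6.27] turn [ 0.004  0.008 -0.001]
```

View pics/d_w.png

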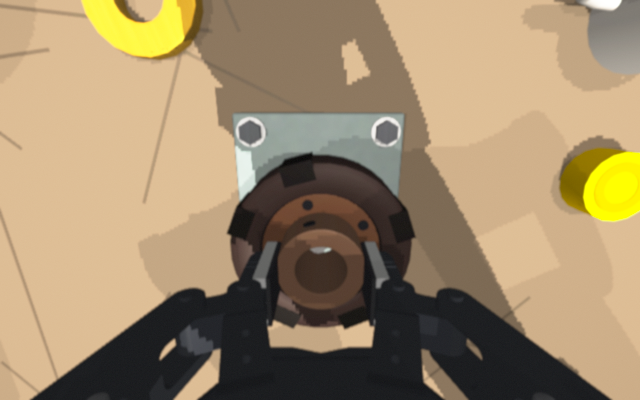

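The wheel is held by the boss at (320,255) and is free of the plate; the force of -3.1 N matches 0.36 kg. Next: up, then over to the bin.

Emit:
send_rows([
  {"tx":0.2,"ty":0,"tz":-3.5,"wx":0,"wy":0.008,"wz":0,"jaw":0.9},
  {"tx":0.1,"ty":0,"tz":-3,"wx":0,"wy":0,"wz":0,"jaw":0.9},
  {"tx":0,"ty":4,"tz":-0.5,"wx":0,"wy":0,"wz":0,"jaw":0.9},
  {"tx":0,"ty":6,"tz":0,"wx":0,"wy":0,"wz":0,"jaw":0.9},
  {"tx":0.2,"ty":6,"tz":0,"wx":0,"wy":0,"wz":0,"jaw":0.9},
])

```text
t: 5.6
tool_pos: [0.4246, 0.1419, 0.1961]
tool_rot: [3.141, 0.012, 0.016]
contact_force: [0.6, -1.4, -3.9]
opening: 0.0395
```

Emit:
send_rows([
  {"tx":0.2,"ty":6,"tz":0,"wx":0,"wy":0,"wz":0,"jaw":0.9},
  {"tx":0.2,"ty":6,"tz":0,"wx":0,"wy":0,"wz":0,"jaw":0.9},
  {"tx":0.2,"ty":6,"tz":0,"wx":0,"wy":0,"wz":0,"jaw":0.9},
  {"tx":0.2,"ty":6,"tz":0,"wx":0,"wy":0,"wz":0,"jaw":0.9},
  {"tx":0.2,"ty":6,"tz":0,"wx":0,"wy":0,"wz":0,"jaw":0.9},
])

```text
t: 6.22
tool_pos: [0.4355, -0.1672, 0.1985]
tool_rot: [3.139, 0.014, 0.027]
contact_force: [1.8, 0.1, -3.1]
opening: 0.0393
```

```bash
python3 -c "
from h import *
go(.444,-.294,.15)"
```

```text
t 6.22 pos [ 0.4355 -0.1672  0.1985] q [-0.53 -0.32  2.03  0.01  1.42  1.03] F [ 1.8  0.1 -3.1] op 0.0393 
 world d(cm) [  0.85 -12.68  -4.85] shift(cm) [ 0.66 12.67  4.89] turn [ 0.002 -0.017  0.009]
```

Emit:
send_rows([
  {"tx":0.3,"ty":6,"tz":0,"wx":0,"wy":-0.017,"wz":0.009,"jaw":0.9},
  {"tx":0.3,"ty":4.5,"tz":1.5,"wx":0,"wy":0,"wz":0,"jaw":0.9},
  {"tx":0.2,"ty":0,"tz":4,"wx":0,"wy":0,"wz":0,"jaw":0.9},
  {"tx":0,"ty":0,"tz":4,"wx":0,"wy":0,"wz":0,"jaw":0.9},
  {"tx":0,"ty":0,"tz":1.5,"wx":0,"wy":0,"wz":0,"jaw":0.9},
])

```text
t: 6.85
tool_pos: [0.4444, -0.283, 0.0899]
tool_rot: [3.134, -0.015, 0.01]
contact_force: [-0.5, 0.5, -3.7]
opening: 0.0398
```

```bash
python3 -c "
from h import *
go(.444,-.294,.053)"
```

```text
t 6.85 pos [ 0.4444 -0.283   0.0899] q [-0.71 -0.04  1.97 -0.    1.2   0.87] F [-0.5  0.5 -3.7] op 0.0398 
 world d(cm) [-0.04 -1.1  -3.69] shift(cm) [-0.05  1.07  3.7 ] turn [ 0.008 -0.006 -0.01 ]
```

Emit:
send_rows([
  {"tx":0,"ty":1,"tz":2,"wx":0,"wy":0,"wz":-0.01,"jaw":0.9},
  {"tx":0,"ty":0,"tz":1,"wx":0,"wy":0,"wz":0,"jaw":0.9},
  {"tx":0,"ty":0,"tz":0.2,"wx":0,"wy":0,"wz":0,"jaw":0.9},
  {"tx":0,"ty":0,"tz":0,"wx":0,"wy":0,"wz":0,"jaw":0.3},
  {"tx":0,"ty":0,"tz":0,"wx":0,"wy":0,"wz":0,"jaw":0.1},
])

```text
t: 7.48
tool_pos: [0.4475, -0.2944, 0.062]
tool_rot: [3.13, 0.003, 0.019]
contact_force: [0.5, -0.1, 0.2]
opening: 0.0741
```

Emit:
send_rows([
  {"tx":0,"ty":0,"tz":-4,"wx":0,"wy":0,"wz":0,"jaw":0},
  {"tx":0,"ty":0,"tz":-5,"wx":0,"wy":0,"wz":0,"jaw":0},
  {"tx":0,"ty":0,"tz":-4,"wx":0,"wy":0,"wz":0,"jaw":0},
])

```text
t: 7.85
tool_pos: [0.4457, -0.292, 0.1957]
tool_rot: [3.131, 0.004, 0.018]
contact_force: [1.3, -0.1, -0.4]
opening: 0.0855
```

```bash
python3 -c "
from h import *
go(.557,-.0622,.15)
cv2.imwrite('pics/e_w.png',ctrl.get_image('wrist')[:,:,::-1])"
```

```text
t 7.85 pos [ 0.4457 -0.292   0.1957] q [-0.72 -0.15  1.88 -0.    1.39  0.85] F [ 1.3 -0.1 -0.4] op 0.0855 
 world d(cm) [11.13 22.98 -4.57] shift(cm) [ 11.14 -23.     4.44] turn [ 0.011 -0.011  0.002]
```

View pics/e_w.png

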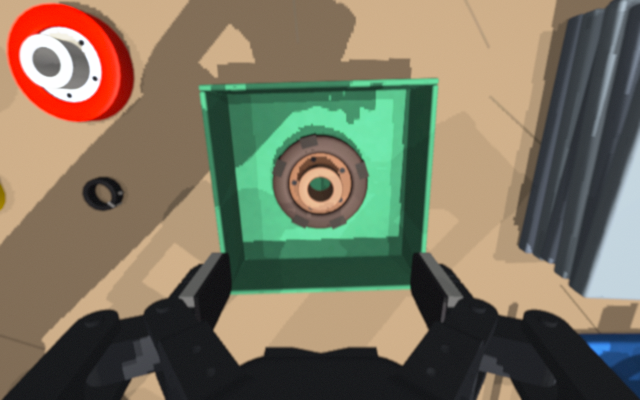

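The worn wheel lies flat in the middle of the bin at (320,182). Now the red wheel.

Emit:
send_rows([
  {"tx":2.8,"ty":-5.5,"tz":0,"wx":0.011,"wy":-0.011,"wz":0,"jaw":0},
  {"tx":2.8,"ty":-5.5,"tz":0,"wx":0,"wy":0,"wz":0,"jaw":0},
  {"tx":2.8,"ty":-5.5,"tz":0,"wx":0,"wy":0,"wz":0,"jaw":0},
  {"tx":2.6,"ty":-5.5,"tz":1,"wx":0,"wy":0,"wz":0,"jaw":0},
  {"tx":0,"ty":0,"tz":1,"wx":0,"wy":0,"wz":0,"jaw":0},
])

```text
t: 8.52
tool_pos: [0.5667, -0.0714, 0.1943]
tool_rot: [3.125, -0.002, 0.048]
contact_force: [0.9, 0.5, -0.6]
opening: 0.0856
```

```bash
python3 -c "
from h import *
go(.557,-.0622,.11)
i=ctrl.camera_info('wrist')
print(proj(i,(.557,-.0622,.044)))
cv2.imwrite('pics/f_w.png',ctrl.get_image('wrist')[:,:,::-1])
go(.557,-.0622,.11)"
```

```text
t 8.53 pos [ 0.5667 -0.0714  0.1943] q [-0.25 -0.06  1.81 -0.01  1.36  1.32] F [ 0.9  0.5 -0.6] op 0.0856 
 world d(cm) [-0.97  0.92 -8.43] shift(cm) [-1.23 -1.06  8.38] turn [ 0.017 -0.031 -0.001]
[309.42740862 201.40317426]
t 8.57 pos [ 0.5655 -0.073   0.1927] q [-0.25 -0.06  1.81 -0.01  1.36  1.32] F [-0.9 -0.6 -0.7] op 0.0854 
 world d(cm) [-0.85  1.08 -8.27] shift(cm) [-1.08 -1.21  8.23] turn [ 0.017 -0.028 -0.003]
```

View pics/f_w.png

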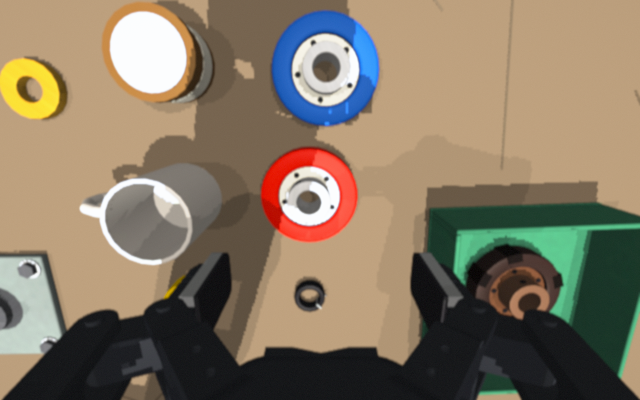

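Boss seen at (310,201) and predicted at (309.4,201.4), so the estimate holds.

Emit:
send_rows([
  {"tx":-1.0,"ty":-1.2,"tz":2,"wx":0.017,"wy":-0.028,"wz":0,"jaw":0},
  {"tx":0,"ty":0,"tz":4,"wx":0,"wy":0,"wz":0,"jaw":0.2},
  {"tx":0,"ty":0,"tz":3,"wx":0,"wy":0,"wz":0,"jaw":0.3},
  {"tx":0,"ty":0,"tz":1,"wx":0,"wy":0,"wz":0,"jaw":0.3},
  {"tx":0,"ty":0,"tz":0,"wx":0,"wy":0,"wz":0,"jaw":0.3},
])

```text
t: 9.2
tool_pos: [0.5526, -0.0641, 0.0883]
tool_rot: [-3.139, 0.018, 0.006]
contact_force: [1.4, 0.3, -0.1]
opening: 0.0596
```

```bash
python3 -c "
from h import *
go(.557,-.0622,.038)"
```

```text
t 9.2 pos [ 0.5526 -0.0641  0.0883] q [-0.25  0.04  1.9   0.    1.21  1.33] F [ 1.4  0.3 -0.1] op 0.0596 
 world d(cm) [ 0.44  0.19 -5.03] shift(cm) [ 0.46 -0.19  5.03] turn [-0.002  0.004 -0.011]
```

Emit:
send_rows([
  {"tx":0.4,"ty":-0.2,"tz":2.5,"wx":0,"wy":0.004,"wz":-0.011,"jaw":0.3},
  {"tx":0.1,"ty":0,"tz":1.7,"wx":0,"wy":0,"wz":0,"jaw":0.4},
  {"tx":0,"ty":0,"tz":0.2,"wx":0,"wy":0,"wz":0,"jaw":0.4},
  {"tx":0,"ty":0,"tz":0,"wx":0,"wy":0,"wz":0,"jaw":0.4},
])

```text
t: 9.7
tool_pos: [0.5608, -0.064, 0.0481]
tool_rot: [-3.141, 0.004, -0.012]
contact_force: [0.6, 0.4, 0.6]
opening: 0.0511
```

```bash
python3 -c "
from h import *
go(.557,-.0622,.037)"
```

```text
t 9.7 pos [ 0.5608 -0.064   0.0481] q [-0.25  0.11  1.9   0.    1.13  1.33] F [0.6 0.4 0.6] op 0.0511 
 world d(cm) [-0.38  0.18 -1.11] shift(cm) [-0.38 -0.18  1.1 ] turn [-0.001 -0.008 -0.002]
```

Emit:
send_rows([
  {"tx":-0.35,"ty":-0.2,"tz":1,"wx":0,"wy":-0.008,"wz":0,"jaw":0.4},
  {"tx":0,"ty":0,"tz":0.2,"wx":0,"wy":0,"wz":0,"jaw":0.4},
  {"tx":0,"ty":0,"tz":0,"wx":0,"wy":0,"wz":0,"jaw":0.4},
])

```text
t: 10.07
tool_pos: [0.5582, -0.0621, 0.037]
tool_rot: [-3.141, 0.004, -0.003]
contact_force: [-0.5, -0.4, -1.3]
opening: 0.0516
```

```bash
python3 -c "
from h import *
go(.557,-.0622,.037)"
```

```text
t 10.07 pos [ 0.5582 -0.0621  0.037 ] q [-0.24  0.12  1.91  0.    1.11  1.33] F [-0.5 -0.4 -1.3] op 0.0516 
 world d(cm) [-0.12 -0.01 -0.  ] shift(cm) [-0.12  0.01  0.  ] turn [-0.    -0.002 -0.002]
```

Emit:
send_rows([
  {"tx":-0.1,"ty":0,"tz":0,"wx":0,"wy":0,"wz":0,"jaw":0.6},
  {"tx":0,"ty":0,"tz":0,"wx":0,"wy":0,"wz":0,"jaw":0.8},
  {"tx":0,"ty":0,"tz":0,"wx":0,"wy":0,"wz":0,"jaw":0.9},
  {"tx":0,"ty":0,"tz":0,"wx":0,"wy":0,"wz":0,"jaw":0.9},
], squeeze=60)

```text
t: 10.58
tool_pos: [0.5577, -0.0622, 0.0376]
tool_rot: [3.141, -0.003, 0.005]
contact_force: [1.0, -0.1, -0.3]
opening: 0.0396
```

```bash
python3 -c "
from h import *
go(.557,-.0622,.037)
i=ctrl.camera_info('wrist')
print(proj(i,(.557,-.0622,.044)))
cv2.imwrite('pics/g_w.png',ctrl.get_image('wrist')[:,:,::-1])"
```

```text
t 10.57 pos [ 0.5577 -0.0622  0.0376] q [-0.24  0.12  1.91  0.    1.11  1.33] F [ 1.  -0.1 -0.3] op 0.0396 
 world d(cm) [-0.07  0.   -0.06] shift(cm) [-0.07 -0.    0.06] turn [ 0.    -0.003 -0.002]
[322.47800738 274.58437784]
```

View pics/g_w.png

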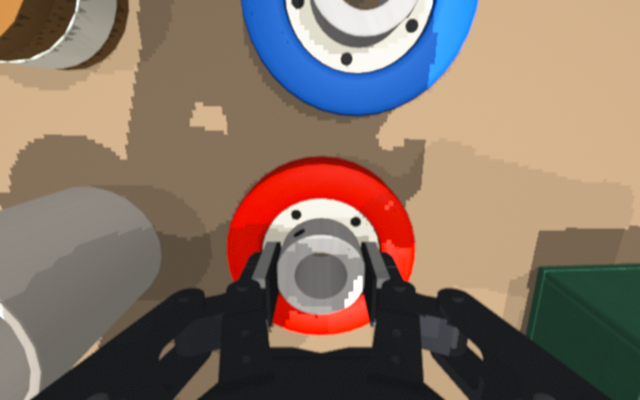

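Bore seen at (321,275), predicted (322,275), gripped squarely. Lift and carry over.

Emit:
send_rows([
  {"tx":0,"ty":0,"tz":-2,"wx":0,"wy":0,"wz":0,"jaw":0.9},
  {"tx":0,"ty":0,"tz":-4,"wx":0,"wy":0,"wz":0,"jaw":0.9},
  {"tx":0,"ty":0,"tz":-5,"wx":0,"wy":0,"wz":0,"jaw":0.9},
  {"tx":-1,"ty":-2,"tz":-4,"wx":0,"wy":0,"wz":0,"jaw":0.9},
  {"tx":-2,"ty":-5,"tz":0,"wx":0,"wy":0,"wz":0,"jaw":0.9},
])

```text
t: 11.25
tool_pos: [0.5249, 0.0078, 0.1931]
tool_rot: [-3.139, 0.012, 0.005]
contact_force: [0.3, 1.4, -4.5]
opening: 0.04
```

Emit:
send_rows([
  {"tx":-2,"ty":-5.5,"tz":0,"wx":0,"wy":0,"wz":0,"jaw":0.9},
  {"tx":-2,"ty":-5.5,"tz":0,"wx":0,"wy":0,"wz":0,"jaw":0.9},
  {"tx":-2,"ty":-5.5,"tz":0,"wx":0,"wy":0,"wz":0,"jaw":0.9},
  {"tx":-2,"ty":-5.5,"tz":0,"wx":0,"wy":0,"wz":0,"jaw":0.9},
  {"tx":-1.5,"ty":-5,"tz":0,"wx":0,"wy":0,"wz":0,"jaw":0.9},
])

```text
t: 11.88
tool_pos: [0.4265, 0.2855, 0.1982]
tool_rot: [-3.138, 0.018, 0.0]
contact_force: [0.8, -0.2, -3.9]
opening: 0.0399
```

```bash
python3 -c "
from h import *
go(.421,.3035,.16)"
```

```text
t 11.88 pos [0.4265 0.2855 0.1982] q [ 0.44 -0.19  1.92  0.    1.41  2.02] F [ 0.8 -0.2 -3.9] op 0.0399 
 world d(cm) [-0.55  1.8  -3.82] shift(cm) [-0.57 -1.78  3.82] turn [-0.003  0.    -0.011]
```

Emit:
send_rows([
  {"tx":-0.5,"ty":-1.7,"tz":2,"wx":0,"wy":0,"wz":-0.01,"jaw":0.9},
  {"tx":0,"ty":0,"tz":1.5,"wx":0,"wy":0,"wz":0,"jaw":0.9},
  {"tx":0,"ty":0,"tz":0,"wx":0,"wy":0,"wz":0,"jaw":0.9},
  {"tx":0,"ty":0,"tz":0,"wx":0,"wy":0,"wz":0,"jaw":0.9},
])

```text
t: 12.38
tool_pos: [0.4194, 0.3047, 0.1641]
tool_rot: [-3.138, -0.006, 0.0]
contact_force: [0.1, 0.8, -4.5]
opening: 0.0395
```

```bash
python3 -c "
from h import *
go(.421,.3035,.145)
cv2.imwrite('pics/h_w.png',ctrl.get_image('wrist')[:,:,::-1])
cv2.imwrite('pics/h_s.png',ctrl.get_image('scene')[:,:,::-1])
i=ctrl.camera_info('wrist');print(proj(i,(.4206,.3035,.1)))
go(.421,.3035,.145)
a=cv2.imread('pics/h_w.png')[180:330,220:420];b=cv2.imread('pics/h_s.png')[50:150,265:400]
cv2.imwrite('pics/h_z.png',np.hstack([cv2.resize(a,(400,300)),cv2.resize(b,(400,300))]))"
```

```text
t 12.38 pos [0.4194 0.3047 0.1641] q [ 0.48 -0.14  1.94  0.    1.35  2.05] F [ 0.1  0.8 -4.5] op 0.0395 
 world d(cm) [ 0.16 -0.12 -1.91] shift(cm) [0.16 0.13 1.91] turn [-0.003  0.     0.004]
[324.13106134 217.51676252]
t 12.47 pos [0.4195 0.3048 0.1642] q [ 0.48 -0.14  1.94  0.    1.35  2.05] F [-0.3 -1.1 -4.4] op 0.0395 
 world d(cm) [ 0.15 -0.13 -1.92] shift(cm) [0.15 0.13 1.92] turn [-0.003 -0.     0.004]
```

View pics/h_z.png

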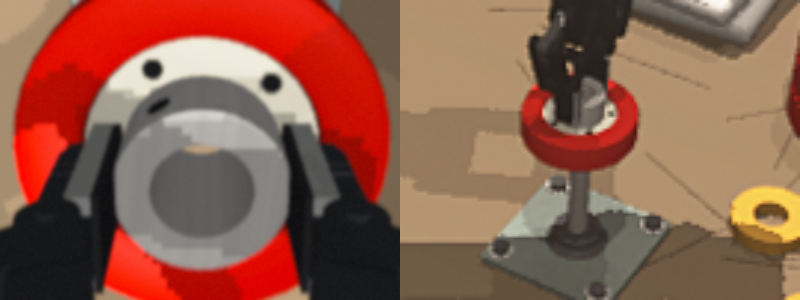

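The wheel hangs level over the bare axle. I trim xy and then lower it.

Emit:
send_rows([
  {"tx":0.15,"ty":0.13,"tz":0.8,"wx":0,"wy":0,"wz":0,"jaw":0.9},
  {"tx":0,"ty":0,"tz":0.8,"wx":0,"wy":0,"wz":0,"jaw":0.9},
  {"tx":0,"ty":0,"tz":0,"wx":0,"wy":0,"wz":0,"jaw":0.9},
  {"tx":0,"ty":0,"tz":0,"wx":0,"wy":0,"wz":0,"jaw":0.9},
])

```text
t: 12.98
tool_pos: [0.4221, 0.3025, 0.1478]
tool_rot: [-3.138, -0.002, -0.002]
contact_force: [-0.1, -0.0, -4.5]
opening: 0.0396
```

```bash
python3 -c "
from h import *
go(.421,.3035,.125)"
```

```text
t 12.97 pos [0.4221 0.3025 0.1478] q [ 0.48 -0.13  1.95  0.    1.32  2.05] F [-0.1 -0.  -4.5] op 0.0396 
 world d(cm) [-0.11  0.1  -2.28] shift(cm) [-0.11 -0.09  2.28] turn [-0.004 -0.001  0.001]
```

Emit:
send_rows([
  {"tx":-0.1,"ty":-0.1,"tz":1,"wx":-0.003,"wy":0,"wz":0,"jaw":0.9},
  {"tx":0,"ty":0,"tz":1,"wx":0,"wy":0,"wz":0,"jaw":0.9},
  {"tx":0,"ty":0,"tz":0,"wx":0,"wy":0,"wz":0,"jaw":0.9},
  {"tx":0,"ty":0,"tz":0,"wx":0,"wy":0,"wz":0,"jaw":0.9},
])

```text
t: 13.48
tool_pos: [0.4208, 0.3038, 0.1261]
tool_rot: [-3.141, -0.003, -0.001]
contact_force: [0.3, 0.7, -4.5]
opening: 0.0403
```

```bash
python3 -c "
from h import *
go(.421,.3035,.1)"
```

```text
t 13.47 pos [0.4208 0.3038 0.1261] q [ 0.48 -0.1   1.96 -0.    1.28  2.05] F [ 0.3  0.7 -4.5] op 0.0403 
 world d(cm) [ 0.02 -0.03 -2.61] shift(cm) [0.02 0.03 2.61] turn [-0.    -0.001  0.002]
```

Emit:
send_rows([
  {"tx":0,"ty":0,"tz":1.2,"wx":0,"wy":0,"wz":0,"jaw":0.9},
  {"tx":0,"ty":0,"tz":1.2,"wx":0,"wy":0,"wz":0,"jaw":0.9},
  {"tx":0,"ty":0,"tz":1,"wx":0,"wy":0,"wz":0,"jaw":0.9},
  {"tx":0,"ty":0,"tz":0,"wx":0,"wy":0,"wz":0,"jaw":0.9},
])

```text
t: 13.98
tool_pos: [0.4205, 0.3036, 0.0893]
tool_rot: [3.142, 0.003, 0.0]
contact_force: [0.4, -0.8, -3.7]
opening: 0.0402
```

```bash
python3 -c "
from h import *
go(.421,.3035,.063)"
```

```text
t 13.97 pos [0.4205 0.3036 0.0893] q [ 0.48 -0.05  1.99 -0.    1.21  2.05] F [ 0.4 -0.8 -3.7] op 0.0402 
 world d(cm) [ 0.05 -0.01 -2.63] shift(cm) [0.05 0.01 2.63] turn [ 0.    -0.     0.002]
```

Emit:
send_rows([
  {"tx":0,"ty":0,"tz":1.2,"wx":0,"wy":0,"wz":0,"jaw":0.9},
  {"tx":0,"ty":0,"tz":0.8,"wx":0,"wy":0,"wz":0,"jaw":0.9},
  {"tx":0,"ty":0,"tz":0.2,"wx":0,"wy":0,"wz":0,"jaw":0.9},
  {"tx":0,"ty":0,"tz":0,"wx":0,"wy":0,"wz":0,"jaw":0.9},
])

```text
t: 14.48
tool_pos: [0.4208, 0.3038, 0.066]
tool_rot: [-3.141, -0.003, -0.001]
contact_force: [-0.3, 0.3, -4.6]
opening: 0.04
```

```bash
python3 -c "
from h import *
go(.421,.3035,.0625)"
```

```text
t 14.47 pos [0.4208 0.3038 0.066 ] q [ 0.48 -0.02  2.   -0.    1.16  2.05] F [-0.3  0.3 -4.6] op 0.04 
 world d(cm) [ 0.02 -0.03 -0.35] shift(cm) [0.02 0.03 0.35] turn [-0.    -0.     0.002]
```

Emit:
send_rows([
  {"tx":0,"ty":0,"tz":0.3,"wx":0,"wy":0,"wz":0,"jaw":0.9},
  {"tx":0,"ty":0,"tz":0,"wx":0,"wy":0,"wz":0,"jaw":0.9},
  {"tx":0,"ty":0,"tz":0,"wx":0,"wy":0,"wz":0,"jaw":0.3},
  {"tx":0,"ty":0,"tz":0,"wx":0,"wy":0,"wz":0,"jaw":0.3},
])

```text
t: 14.98
tool_pos: [0.4231, 0.305, 0.0658]
tool_rot: [-3.139, -0.003, -0.009]
contact_force: [-0.1, -0.2, -0.3]
opening: 0.0597
```

Emit:
send_rows([
  {"tx":0,"ty":0,"tz":-2,"wx":0,"wy":0,"wz":0,"jaw":0.3},
  {"tx":0,"ty":0,"tz":-5,"wx":0,"wy":0,"wz":0,"jaw":0.2},
  {"tx":0,"ty":0,"tz":-5,"wx":0,"wy":0,"wz":0,"jaw":0},
])

```text
t: 15.35
tool_pos: [0.421, 0.3038, 0.1862]
tool_rot: [-3.141, -0.003, -0.001]
contact_force: [0.3, 0.1, -0.1]
opening: 0.0841
```

```bash
python3 -c "
from h import *
go(.661,.206,.19)
cv2.imwrite('pics/i_w.png',ctrl.get_image('wrist')[:,:,::-1])
cv2.imwrite('pics/i_s.png',ctrl.get_image('scene')[:,:,::-1])
a=cv2.imread('pics/i_w.png');b=cv2.imread('pics/i_s.png')[50:150,265:400]
cv2.imwrite('pics/i_z.png',np.hstack([cv2.resize(a,(400,300)),cv2.resize(b,(400,300))]))"
```

```text
t 15.35 pos [0.421  0.3038 0.1862] q [ 0.48 -0.16  1.91  0.    1.39  2.05] F [ 0.3  0.1 -0.1] op 0.0841 
 world d(cm) [24.   -9.78  0.38] shift(cm) [23.98  9.82 -0.37] turn [-0.    -0.     0.002]
```

View pics/i_z.png

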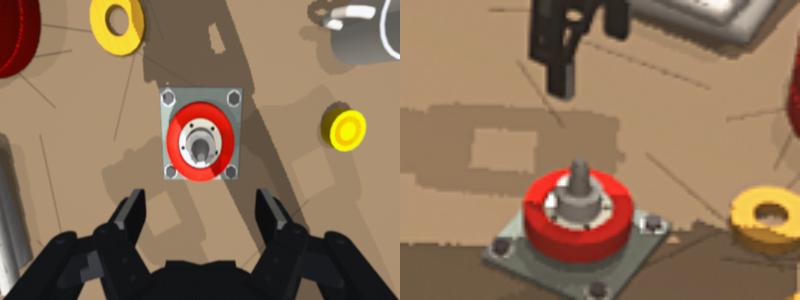

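The red wheel sits flat on the shoulder (wrist view crop (200,142)). Next the small spacer.

Emit:
send_rows([
  {"tx":5,"ty":1.9,"tz":0,"wx":0,"wy":0,"wz":0,"jaw":0},
  {"tx":5,"ty":2,"tz":0,"wx":0,"wy":0,"wz":0,"jaw":0},
  {"tx":5,"ty":2,"tz":0,"wx":0,"wy":0,"wz":0,"jaw":0},
  {"tx":5,"ty":2,"tz":0,"wx":0,"wy":0,"wz":0,"jaw":0},
  {"tx":3,"ty":1.5,"tz":0,"wx":0,"wy":0,"wz":0,"jaw":0},
])

```text
t: 16.08
tool_pos: [0.6623, 0.2124, 0.1997]
tool_rot: [-3.131, -0.01, -0.034]
contact_force: [-0.9, 0.1, 0.3]
opening: 0.0851
```

Emit:
send_rows([
  {"tx":0,"ty":0,"tz":3,"wx":0,"wy":0,"wz":0,"jaw":0},
  {"tx":0,"ty":0,"tz":3,"wx":0,"wy":0,"wz":0,"jaw":0},
  {"tx":0,"ty":0,"tz":0,"wx":0,"wy":0,"wz":0,"jaw":0},
])

```text
t: 16.45
tool_pos: [0.6678, 0.2109, 0.1391]
tool_rot: [-3.13, -0.004, -0.039]
contact_force: [-0.6, 0.5, 0.5]
opening: 0.0854
```

```bash
python3 -c "
from h import *
go(.661,.206,.07)
i=ctrl.camera_info('wrist');print(proj(i,(.661,.206,.012)))
cv2.imwrite('pics/j_w.png',ctrl.get_image('wrist')[:,:,::-1])
go(.661,.206,.07)"
```

```text
t 16.45 pos [0.6678 0.2109 0.1391] q [0.2  0.29 1.53 0.01 1.3  1.76] F [-0.6  0.5  0.5] op 0.0854 
 world d(cm) [-0.68 -0.49 -6.91] shift(cm) [-0.86  0.56  6.88] turn [-0.011 -0.025  0.003]
[328.80406929 204.57073531]
t 16.5 pos [0.6688 0.2112 0.1412] q [0.2  0.28 1.53 0.01 1.3  1.76] F [0.3 0.4 0.2] op 0.0853 
 world d(cm) [-0.78 -0.52 -7.12] shift(cm) [-0.99  0.6   7.09] turn [-0.012 -0.028  0.003]
```

View pics/j_w.png

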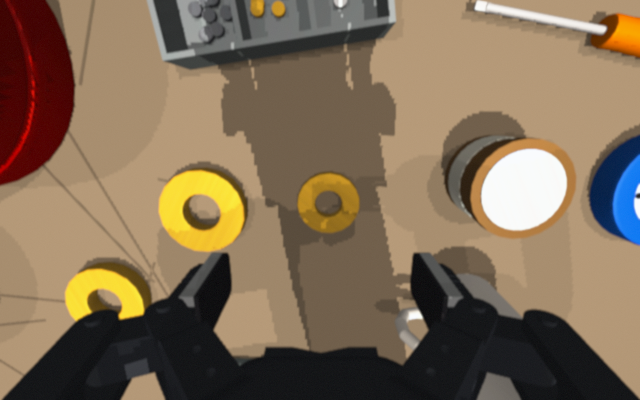

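Spacer centred at (329,203), predicted (329,205). Descending.

Emit:
send_rows([
  {"tx":-0.9,"ty":0.6,"tz":2.5,"wx":-0.012,"wy":-0.028,"wz":0.003,"jaw":0},
  {"tx":0,"ty":0,"tz":3,"wx":0,"wy":0,"wz":0,"jaw":0.1},
  {"tx":0,"ty":0,"tz":2.5,"wx":0,"wy":0,"wz":0,"jaw":0.15},
  {"tx":0,"ty":0,"tz":0,"wx":0,"wy":0,"wz":0,"jaw":0.2},
  {"tx":0,"ty":0,"tz":0,"wx":0,"wy":0,"wz":0,"jaw":0.2},
])

```text
t: 17.12
tool_pos: [0.6614, 0.2056, 0.0621]
tool_rot: [3.141, 0.001, 0.006]
contact_force: [0.8, 0.8, 1.1]
opening: 0.0682
```

```bash
python3 -c "
from h import *
go(.661,.206,.016)"
```

```text
t 17.12 pos [0.6614 0.2056 0.0621] q [ 0.19  0.36  1.57 -0.    1.2   1.77] F [0.8 0.8 1.1] op 0.0682 
 world d(cm) [-0.04  0.04 -4.61] shift(cm) [-0.06 -0.05  4.61] turn [ 0.001 -0.004  0.001]
```

Emit:
send_rows([
  {"tx":0,"ty":0,"tz":2,"wx":0,"wy":0,"wz":0,"jaw":0.2},
  {"tx":0,"ty":0,"tz":1.5,"wx":0,"wy":0,"wz":0,"jaw":0.2},
  {"tx":0,"ty":0,"tz":0.5,"wx":0,"wy":0,"wz":0,"jaw":0.2},
  {"tx":0,"ty":0,"tz":0,"wx":0,"wy":0,"wz":0,"jaw":0.2},
])

```text
t: 17.62
tool_pos: [0.6627, 0.2058, 0.0215]
tool_rot: [3.141, 0.001, 0.01]
contact_force: [0.2, 0.2, 0.2]
opening: 0.0685
```

```bash
python3 -c "
from h import *
go(.661,.206,.013)
i=ctrl.camera_info('wrist');print(proj(i,(.661,.206,.012)))
cv2.imwrite('pics/k_w.png',ctrl.get_image('wrist')[:,:,::-1])
s=ctrl.get_image('scene')[150:230,330:450,::-1]
a=cv2.imread('pics/k_w.png')[150:350,180:460]
cv2.imwrite('pics/k_z.png',np.hstack([cv2.resize(a,(420,300)),cv2.resize(s,(380,300))]))
"
```

```text
t 17.62 pos [0.6627 0.2058 0.0215] q [ 0.19  0.41  1.58 -0.    1.14  1.77] F [0.2 0.2 0.2] op 0.0685 
 world d(cm) [-0.17  0.02 -0.85] shift(cm) [-0.17 -0.02  0.85] turn [ 0.    -0.006  0.001]
[321.94801016 260.05243968]
```

View pics/k_z.png

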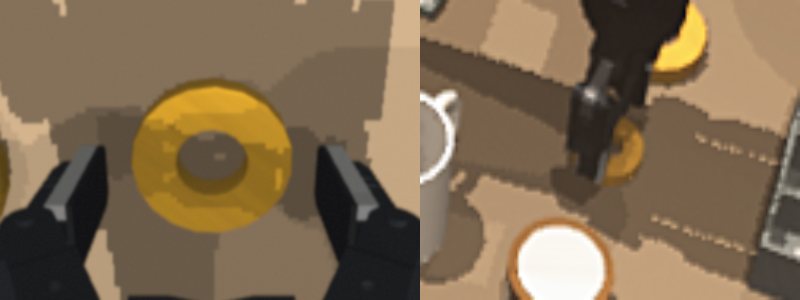

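Spacer top centre at about (321,256), between the open jaws, so its x is about 1 mm greater than estimated. Going down and closing.

Emit:
send_rows([
  {"tx":-0.1,"ty":0,"tz":0.6,"wx":0,"wy":-0.006,"wz":0,"jaw":0.2},
  {"tx":0,"ty":0,"tz":0.2,"wx":0,"wy":0,"wz":0,"jaw":0.25},
  {"tx":0,"ty":0,"tz":0,"wx":0,"wy":0,"wz":0,"jaw":0.25},
  {"tx":0,"ty":0,"tz":0,"wx":0,"wy":0,"wz":0,"jaw":0.25},
])

```text
t: 18.23
tool_pos: [0.663, 0.2061, 0.0151]
tool_rot: [-3.141, -0.001, -0.005]
contact_force: [-0.6, -0.5, 0.1]
opening: 0.064
```

```bash
python3 -c "
from h import *
go(.662,.206,.012)
"
```

```text
t 18.23 pos [0.663  0.2061 0.0151] q [ 0.19  0.43  1.58 -0.    1.13  1.76] F [-0.6 -0.5  0.1] op 0.064 
 world d(cm) [-0.1  -0.01 -0.31] shift(cm) [-0.1   0.01  0.31] turn [-0.    -0.003  0.001]
```

Emit:
send_rows([
  {"tx":-0.1,"ty":0,"tz":0.3,"wx":0,"wy":0,"wz":0,"jaw":0.25},
  {"tx":0,"ty":0,"tz":0.1,"wx":0,"wy":0,"wz":0,"jaw":0.25},
  {"tx":0,"ty":0,"tz":0,"wx":0,"wy":0,"wz":0,"jaw":0.25},
])

```text
t: 18.6
tool_pos: [0.662, 0.2061, 0.011]
tool_rot: [-3.141, -0.001, -0.006]
contact_force: [-0.1, 0.2, 0.4]
opening: 0.0641
```

Emit:
send_rows([
  {"tx":0,"ty":0,"tz":0,"wx":0,"wy":0,"wz":0,"jaw":0.35},
  {"tx":0,"ty":0,"tz":0,"wx":0,"wy":0,"wz":0,"jaw":0.5},
  {"tx":0,"ty":0,"tz":0,"wx":0,"wy":0,"wz":0,"jaw":0.7},
  {"tx":0,"ty":0,"tz":0,"wx":0,"wy":0,"wz":0,"jaw":0.7},
])

```text
t: 19.1
tool_pos: [0.6623, 0.2061, 0.012]
tool_rot: [-3.141, -0.001, -0.006]
contact_force: [-0.9, -0.1, 1.2]
opening: 0.0532
```

```bash
python3 -c "
from h import *
go(.662,.206,.012)
i=ctrl.camera_info('wrist');print(proj(i,(.662,.206,.012)))
cv2.imwrite('pics/l_w.png',ctrl.get_image('wrist')[:,:,::-1])
s=ctrl.get_image('scene')[150:230,330:450,::-1]
a=cv2.imread('pics/l_w.png')[150:350,180:460]
cv2.imwrite('pics/l_z.png',np.hstack([cv2.resize(a,(420,300)),cv2.resize(s,(380,300))]))
"
```

```text
t 19.1 pos [0.6623 0.2061 0.012 ] q [ 0.19  0.43  1.58 -0.    1.13  1.77] F [-0.9 -0.1  1.2] op 0.0532 
 world d(cm) [-0.03 -0.01 -0.  ] shift(cm) [-0.03  0.01  0.  ] turn [-0.    -0.004  0.001]
[322.54320712 266.9598805 ]
```

View pics/l_z.png

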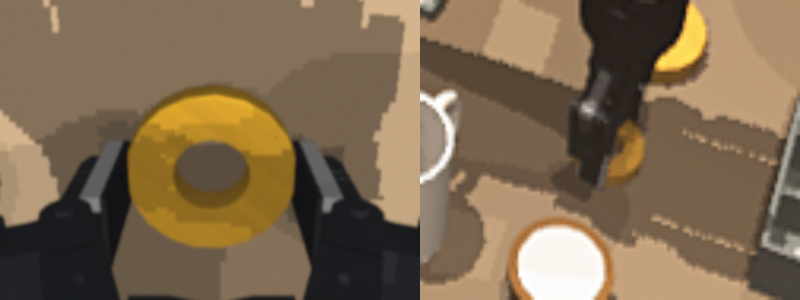

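The spacer is gripped (opening 53 mm), with its top centre at about (321,263), so roughly 1–2 mm ahead of the TCP in x. Lift and carry.

Emit:
send_rows([
  {"tx":0,"ty":0,"tz":-1.5,"wx":0,"wy":0,"wz":0,"jaw":0.7},
  {"tx":0,"ty":0,"tz":-3,"wx":0,"wy":0,"wz":0,"jaw":0.7},
  {"tx":0,"ty":0,"tz":-4,"wx":0,"wy":0,"wz":0,"jaw":0.7},
  {"tx":0,"ty":0,"tz":-4,"wx":0,"wy":0,"wz":0,"jaw":0.7},
  {"tx":-3,"ty":-1.2,"tz":-2,"wx":0,"wy":0,"wz":0,"jaw":0.7},
])

```text
t: 19.82
tool_pos: [0.63, 0.217, 0.1586]
tool_rot: [3.141, -0.002, -0.004]
contact_force: [-0.7, 0.5, -2.1]
opening: 0.053
```

Emit:
send_rows([
  {"tx":-5,"ty":-2,"tz":0,"wx":0,"wy":0,"wz":0,"jaw":0.7},
  {"tx":-5,"ty":-2,"tz":0,"wx":0,"wy":0,"wz":0,"jaw":0.7},
  {"tx":-5,"ty":-2,"tz":0,"wx":0,"wy":0,"wz":0,"jaw":0.7},
  {"tx":-4.5,"ty":-2,"tz":0,"wx":0,"wy":0,"wz":0,"jaw":0.7},
  {"tx":0,"ty":0,"tz":0,"wx":0,"wy":0,"wz":0,"jaw":0.7},
])

```text
t: 20.45
tool_pos: [0.4296, 0.3002, 0.1641]
tool_rot: [-3.137, 0.002, -0.009]
contact_force: [1.2, -1.5, -2.9]
opening: 0.0531
```

```bash
python3 -c "
from h import *
go(.4195,.3035,.13)
"
```

```text
t 20.45 pos [0.4296 0.3002 0.1641] q [ 0.47 -0.13  1.93  0.    1.34  2.04] F [ 1.2 -1.5 -2.9] op 0.0531 
 world d(cm) [-1.01  0.33 -3.41] shift(cm) [-1.03 -0.31  3.41] turn [-0.004 -0.006 -0.001]
```

Emit:
send_rows([
  {"tx":-0.9,"ty":-0.3,"tz":1.8,"wx":-0.004,"wy":-0.006,"wz":0,"jaw":0.7},
  {"tx":0,"ty":0,"tz":1.5,"wx":0,"wy":0,"wz":0,"jaw":0.7},
  {"tx":0,"ty":0,"tz":0,"wx":0,"wy":0,"wz":0,"jaw":0.7},
  {"tx":0,"ty":0,"tz":0,"wx":0,"wy":0,"wz":0,"jaw":0.7},
])

```text
t: 20.95
tool_pos: [0.4215, 0.3024, 0.1283]
tool_rot: [3.141, -0.005, -0.002]
contact_force: [0.5, 0.2, -2.3]
opening: 0.0528
```

```bash
python3 -c "
from h import *
ctrl.get_image('top');ctrl.get_image('top')
go(.4195,.3035,.12)
i=ctrl.camera_info('wrist');p=ctrl.get_obs()['tool_pos'];print(proj(i,(.4206,.3035,.1)),proj(i,(.4206,.3035,p[2])))
cv2.imwrite('pics/m_w.png',ctrl.get_image('wrist')[:,:,::-1])
a=cv2.imread('pics/m_w.png')[150:350,180:460]
cv2.imwrite('pics/m_z.png',cv2.resize(a,(700,500)))
"
```

```text
t 21.05 pos [0.4215 0.3024 0.1286] q [ 0.48 -0.1   1.96 -0.    1.28  2.05] F [ 0.3  0.2 -2.3] op 0.0534 
 world d(cm) [-0.2   0.11 -0.86] shift(cm) [-0.2  -0.11  0.86] turn [ 0.001  0.001 -0.003]
[320.31724977 242.61458871] [320.26549598 268.03006755]
```

View pics/m_z.png

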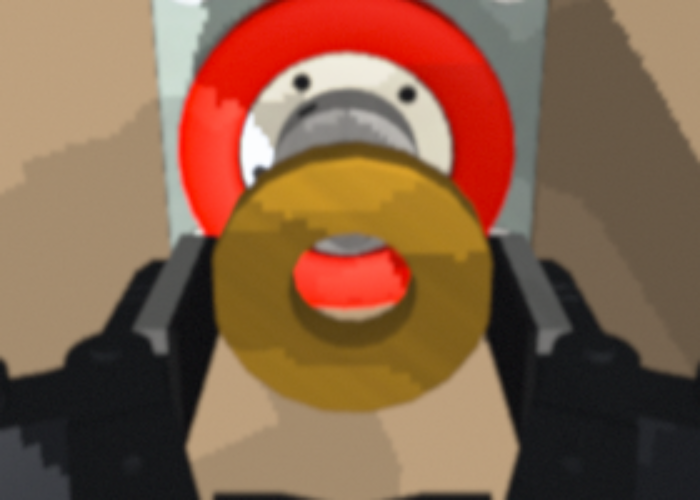

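The spacer's top face centre is at (321,263) while the axle line at that height projects to (320,268), so it needs about 2 mm toward -x.

Emit:
send_rows([
  {"tx":-0.2,"ty":0,"tz":0.8,"wx":0,"wy":0,"wz":0,"jaw":0.7},
  {"tx":0,"ty":0,"tz":0.4,"wx":0,"wy":0,"wz":0,"jaw":0.7},
  {"tx":0,"ty":0,"tz":0,"wx":0,"wy":0,"wz":0,"jaw":0.7},
  {"tx":0,"ty":0,"tz":0,"wx":0,"wy":0,"wz":0,"jaw":0.7},
])

```text
t: 21.6
tool_pos: [0.42, 0.3027, 0.1167]
tool_rot: [-3.141, 0.005, -0.001]
contact_force: [0.2, 0.2, -2.1]
opening: 0.0534
```

```bash
python3 -c "
from h import *
go(.4193,.303,.1)
"
```

```text
t 21.6 pos [0.42   0.3027 0.1167] q [ 0.48 -0.09  1.97 -0.    1.26  2.06] F [ 0.2  0.2 -2.1] op 0.0534 
 world d(cm) [-0.07  0.03 -1.67] shift(cm) [-0.07 -0.03  1.67] turn [-0.    -0.001 -0.003]
```

Emit:
send_rows([
  {"tx":-0.08,"ty":0,"tz":1,"wx":0,"wy":0,"wz":0,"jaw":0.7},
  {"tx":0,"ty":0,"tz":1,"wx":0,"wy":0,"wz":0,"jaw":0.7},
  {"tx":0,"ty":0,"tz":0,"wx":0,"wy":0,"wz":0,"jaw":0.7},
  {"tx":0,"ty":0,"tz":0,"wx":0,"wy":0,"wz":0,"jaw":0.7},
])

```text
t: 22.1
tool_pos: [0.4189, 0.3027, 0.095]
tool_rot: [3.142, -0.005, 0.001]
contact_force: [0.4, -1.4, -1.9]
opening: 0.0532
```

```bash
python3 -c "
from h import *
go(.4193,.303,.082)
i=ctrl.camera_info('wrist');p=ctrl.get_obs()['tool_pos'];print(proj(i,(.4206,.3035,.1)),proj(i,(.4206,.3035,p[2])))
cv2.imwrite('pics/n_w.png',ctrl.get_image('wrist')[:,:,::-1])
a=cv2.imread('pics/n_w.png')[150:350,180:460]
cv2.imwrite('pics/n_z.png',cv2.resize(a,(700,500)))
"
```

```text
t 22.1 pos [0.4189 0.3027 0.095 ] q [ 0.48 -0.07  1.99 -0.    1.22  2.06] F [ 0.4 -1.4 -1.9] op 0.0532 
 world d(cm) [ 0.04  0.03 -1.3 ] shift(cm) [ 0.04 -0.03  1.3 ] turn [ 0.    -0.    -0.003]
[320.66810889 268.56209322] [320.6724001  263.24315666]
```

View pics/n_z.png

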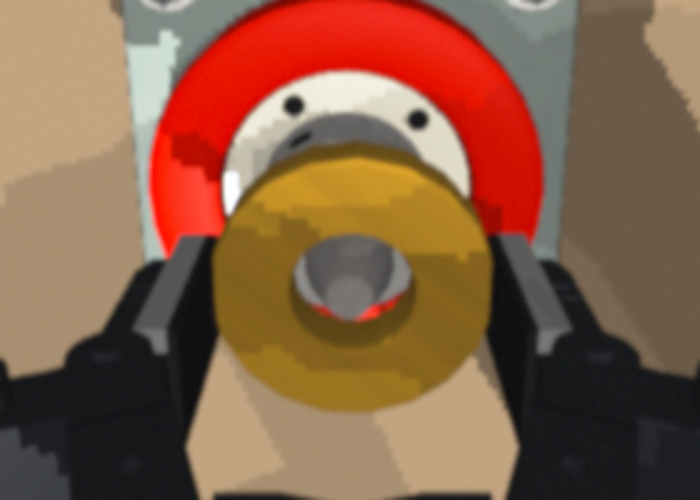

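The axle tip shows through the spacer bore at about (319,268); it is threaded. Lowering to the boss.

Emit:
send_rows([
  {"tx":0.04,"ty":-0.05,"tz":0.8,"wx":0,"wy":0,"wz":0,"jaw":0.7},
  {"tx":0,"ty":0,"tz":0.5,"wx":0,"wy":0,"wz":0,"jaw":0.7},
  {"tx":0,"ty":0,"tz":0,"wx":0,"wy":0,"wz":0,"jaw":0.7},
  {"tx":0,"ty":0,"tz":0,"wx":0,"wy":0,"wz":0,"jaw":0.7},
])

```text
t: 22.65
tool_pos: [0.4195, 0.3033, 0.0813]
tool_rot: [-3.141, 0.005, -0.001]
contact_force: [-0.0, 0.1, -2.3]
opening: 0.0531
```

```bash
python3 -c "
from h import *
go(.4193,.303,.080)
"
```

```text
t 22.65 pos [0.4195 0.3033 0.0813] q [ 0.48 -0.05  1.99 -0.    1.19  2.06] F [-0.   0.1 -2.3] op 0.0531 
 world d(cm) [-0.02 -0.03 -0.13] shift(cm) [-0.02  0.03  0.13] turn [-0.    -0.001 -0.003]
```

Emit:
send_rows([
  {"tx":0,"ty":0,"tz":0.12,"wx":0,"wy":0,"wz":0,"jaw":0.7},
  {"tx":0,"ty":0,"tz":0,"wx":0,"wy":0,"wz":0,"jaw":0.7},
  {"tx":0,"ty":0,"tz":0,"wx":0,"wy":0,"wz":0,"jaw":0.2},
  {"tx":0,"ty":0,"tz":0,"wx":0,"wy":0,"wz":0,"jaw":0.1},
])

```text
t: 23.15
tool_pos: [0.4205, 0.3038, 0.0814]
tool_rot: [-3.14, 0.005, -0.005]
contact_force: [0.1, 0.4, 0.0]
opening: 0.0768
```

Emit:
send_rows([
  {"tx":0,"ty":0,"tz":-2,"wx":0,"wy":0,"wz":0,"jaw":0},
  {"tx":0,"ty":0,"tz":-4,"wx":0,"wy":0,"wz":0,"jaw":0},
  {"tx":0,"ty":0,"tz":-3,"wx":0,"wy":0,"wz":0,"jaw":0},
])

```text
t: 23.52
tool_pos: [0.4189, 0.3029, 0.1715]
tool_rot: [3.141, -0.005, -0.002]
contact_force: [0.0, -0.0, -0.2]
opening: 0.0852
```

```bash
python3 -c "
from h import *
go(.433,-.061,.17)
cv2.imwrite('pics/o_w.png',ctrl.get_image('wrist')[:,:,::-1])
cv2.imwrite('pics/o_s.png',ctrl.get_image('scene')[:,:,::-1])
a=cv2.imread('pics/o_w.png')[130:280,220:420];b=cv2.imread('pics/o_s.png')[50:150,265:400]
cv2.imwrite('pics/o_z.png',np.hstack([cv2.resize(a,(400,300)),cv2.resize(b,(400,300))]))"
```

```text
t 23.52 pos [0.4189 0.3029 0.1715] q [ 0.48 -0.15  1.93 -0.    1.36  2.06] F [ 0.  -0.  -0.2] op 0.0852 
 world d(cm) [  1.41 -36.39  -0.15] shift(cm) [ 1.53 36.39  0.18] turn [ 0.001  0.001 -0.003]
```

View pics/o_z.png

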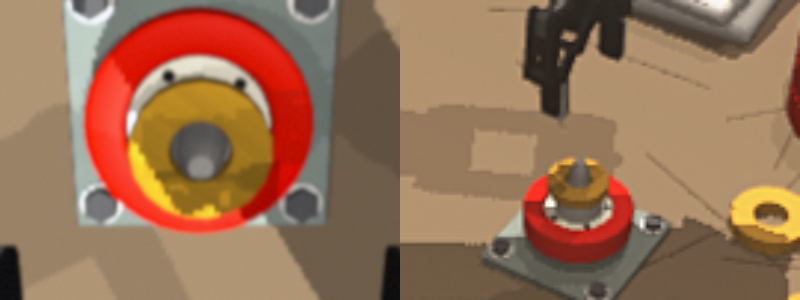

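The spacer lies flat on the boss, concentric with the axle. Now the collar.

Emit:
send_rows([
  {"tx":0.3,"ty":6,"tz":0,"wx":0,"wy":0,"wz":0,"jaw":0},
  {"tx":0.3,"ty":6,"tz":0,"wx":0,"wy":0,"wz":0,"jaw":0},
  {"tx":0.3,"ty":6,"tz":0,"wx":0,"wy":0,"wz":0,"jaw":0.1},
  {"tx":0.3,"ty":6,"tz":0,"wx":0,"wy":0,"wz":0,"jaw":0.2},
  {"tx":0.3,"ty":6,"tz":0,"wx":0,"wy":0,"wz":0,"jaw":0.3},
])

```text
t: 24.25
tool_pos: [0.435, -0.0005, 0.1705]
tool_rot: [-3.139, -0.011, -0.008]
contact_force: [1.4, -0.3, -0.3]
opening: 0.0594
```

Emit:
send_rows([
  {"tx":0,"ty":4.5,"tz":2,"wx":0,"wy":0,"wz":0,"jaw":0.4},
  {"tx":0,"ty":0,"tz":3,"wx":0,"wy":0,"wz":0,"jaw":0.4},
  {"tx":0,"ty":0,"tz":2,"wx":0,"wy":0,"wz":0,"jaw":0.4},
  {"tx":0,"ty":0,"tz":0,"wx":0,"wy":0,"wz":0,"jaw":0.4},
  {"tx":0,"ty":0,"tz":0,"wx":0,"wy":0,"wz":0,"jaw":0.4},
])

```text
t: 24.88
tool_pos: [0.4341, -0.0512, 0.0958]
tool_rot: [-3.139, 0.004, -0.006]
contact_force: [-0.5, -0.1, -0.2]
opening: 0.0518
```

```bash
python3 -c "
from h import *
go(.433,-.061,.06)
cv2.imwrite('pics/p_w.png',ctrl.get_image('wrist')[:,:,::-1])
i=ctrl.camera_info('wrist');print(proj(i,(.433,-.061,.014)))
go(.433,-.061,.06)
a=cv2.imread('pics/p_w.png')[110:310,180:460]
cv2.imwrite('pics/p_z.png',cv2.resize(a,(700,500)))
"
```

```text
t 24.88 pos [ 0.4341 -0.0512  0.0958] q [-0.29 -0.28  2.17  0.    1.25  1.28] F [-0.5 -0.1 -0.2] op 0.0518 
 world d(cm) [-0.11 -0.98 -3.58] shift(cm) [-0.12  0.99  3.58] turn [-0.003 -0.004 -0.002]
[335.52815598 212.20275786]
t 24.93 pos [ 0.434  -0.0512  0.0958] q [-0.29 -0.28  2.17  0.    1.25  1.28] F [-0.5  0.5  0.2] op 0.0513 
 world d(cm) [-0.1  -0.98 -3.58] shift(cm) [-0.11  0.99  3.58] turn [-0.002 -0.004 -0.002]
```

View pics/p_z.png

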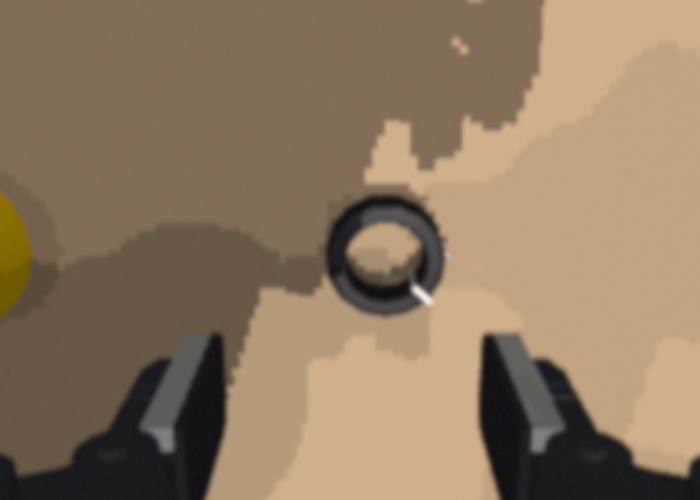

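Collar centre at (334,213), predicted (335.5,212). Good.

Emit:
send_rows([
  {"tx":-0.15,"ty":1,"tz":2,"wx":0,"wy":0,"wz":0,"jaw":0.4},
  {"tx":0,"ty":0,"tz":2,"wx":0,"wy":0,"wz":0,"jaw":0.4},
  {"tx":0,"ty":0,"tz":2,"wx":0,"wy":0,"wz":0,"jaw":0.4},
  {"tx":0,"ty":0,"tz":0,"wx":0,"wy":0,"wz":0,"jaw":0.4},
])

```text
t: 25.42
tool_pos: [0.4368, -0.0614, 0.0393]
tool_rot: [3.141, 0.001, 0.02]
contact_force: [0.0, 0.7, 0.3]
opening: 0.0509
```

```bash
python3 -c "
from h import *
go(.4327,-.061,.016)
"
```

```text
t 25.43 pos [ 0.4368 -0.0614  0.0393] q [-0.31 -0.18  2.2   0.    1.11  1.26] F [0.  0.7 0.3] op 0.0509 
 world d(cm) [-0.41  0.04 -2.33] shift(cm) [-0.44 -0.04  2.33] turn [ 0.    -0.013  0.001]
```

Emit:
send_rows([
  {"tx":-0.4,"ty":0,"tz":1.2,"wx":0,"wy":-0.013,"wz":0,"jaw":0.4},
  {"tx":0,"ty":0,"tz":0.8,"wx":0,"wy":0,"wz":0,"jaw":0.4},
  {"tx":0,"ty":0,"tz":0,"wx":0,"wy":0,"wz":0,"jaw":0.4},
  {"tx":0,"ty":0,"tz":0,"wx":0,"wy":0,"wz":0,"jaw":0.4},
])

```text
t: 25.92
tool_pos: [0.4351, -0.0617, 0.021]
tool_rot: [3.14, 0.002, 0.007]
contact_force: [1.3, -0.2, 0.5]
opening: 0.0511
```

```bash
python3 -c "
from h import *
go(.4327,-.061,.014)
"
```

```text
t 25.93 pos [ 0.4351 -0.0617  0.021 ] q [-0.31 -0.15  2.2  -0.    1.08  1.26] F [ 1.3 -0.2  0.5] op 0.0511 
 world d(cm) [-0.24  0.07 -0.7 ] shift(cm) [-0.24 -0.07  0.7 ] turn [ 0.002 -0.004  0.002]
```

Emit:
send_rows([
  {"tx":-0.25,"ty":0,"tz":0.6,"wx":0,"wy":-0.004,"wz":0,"jaw":0.4},
  {"tx":0,"ty":0,"tz":0.1,"wx":0,"wy":0,"wz":0,"jaw":0.4},
  {"tx":0,"ty":0,"tz":0,"wx":0,"wy":0,"wz":0,"jaw":0.45},
  {"tx":0,"ty":0,"tz":0,"wx":0,"wy":0,"wz":0,"jaw":0.45},
])

```text
t: 26.42
tool_pos: [0.4329, -0.0619, 0.0141]
tool_rot: [3.139, 0.002, 0.001]
contact_force: [1.0, -0.3, 0.2]
opening: 0.0469
```

```bash
python3 -c "
from h import *
go(.4327,-.061,.014)
"
```

```text
t 26.43 pos [ 0.4329 -0.0619  0.0141] q [-0.31 -0.14  2.21 -0.    1.07  1.26] F [ 1.  -0.3  0.2] op 0.0469 
 world d(cm) [-0.02  0.09 -0.01] shift(cm) [-0.02 -0.09  0.01] turn [ 0.002 -0.001  0.001]
```

Emit:
send_rows([
  {"tx":0,"ty":-0.09,"tz":0,"wx":0,"wy":0,"wz":0,"jaw":0.6},
  {"tx":0,"ty":0,"tz":0,"wx":0,"wy":0,"wz":0,"jaw":0.8},
  {"tx":0,"ty":0,"tz":0,"wx":0,"wy":0,"wz":0,"jaw":0.9},
  {"tx":0,"ty":0,"tz":0,"wx":0,"wy":0,"wz":0,"jaw":0.9},
], squeeze=40)

```text
t: 26.92
tool_pos: [0.4332, -0.0612, 0.0145]
tool_rot: [3.139, 0.002, 0.003]
contact_force: [0.5, -0.1, -0.2]
opening: 0.0334
```

```bash
python3 -c "
from h import *
go(.4327,-.061,.014)
cv2.imwrite('pics/q_w.png',ctrl.get_image('wrist')[:,:,::-1])
i=ctrl.camera_info('wrist');p=ctrl.get_obs()['tool_pos'];print(proj(i,(p[0],p[1],.014)))
a=cv2.imread('pics/q_w.png')[150:350,180:460]
cv2.imwrite('pics/q_z.png',cv2.resize(a,(700,500)))
"
```

```text
t 26.93 pos [ 0.4332 -0.0612  0.0145] q [-0.31 -0.14  2.21 -0.    1.07  1.26] F [ 0.5 -0.1 -0.2] op 0.0334 
 world d(cm) [-0.05  0.02 -0.05] shift(cm) [-0.05 -0.02  0.05] turn [ 0.003 -0.002  0.002]
[322.43958761 265.85249823]
```

View pics/q_z.png

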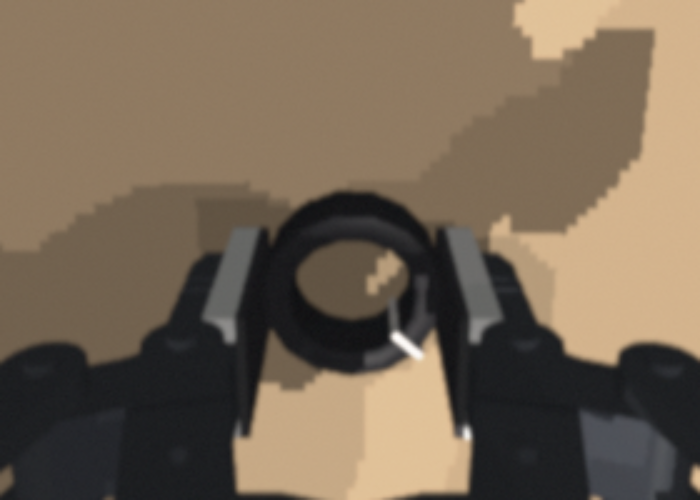

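The collar is gripped with its centre at (320,267), i.e. at the TCP. Lift and carry.

Emit:
send_rows([
  {"tx":0,"ty":0,"tz":-2,"wx":0,"wy":0,"wz":0,"jaw":0.9},
  {"tx":0,"ty":0,"tz":-5,"wx":0,"wy":0,"wz":0,"jaw":0.9},
  {"tx":0,"ty":-2,"tz":-5,"wx":0,"wy":0,"wz":0,"jaw":0.9},
  {"tx":0,"ty":-5,"tz":-2,"wx":0,"wy":0,"wz":0,"jaw":0.9},
  {"tx":0,"ty":-6,"tz":-1,"wx":0,"wy":0,"wz":0,"jaw":0.9},
])

```text
t: 27.6
tool_pos: [0.4316, 0.0706, 0.1668]
tool_rot: [-3.141, 0.011, 0.003]
contact_force: [0.0, 0.4, -0.3]
opening: 0.0333
```

Emit:
send_rows([
  {"tx":0,"ty":-6,"tz":0,"wx":0,"wy":0,"wz":0,"jaw":0.9},
  {"tx":0,"ty":-6,"tz":0,"wx":0,"wy":0,"wz":0,"jaw":0.9},
  {"tx":0,"ty":-6,"tz":0,"wx":0,"wy":0,"wz":0,"jaw":0.9},
  {"tx":0,"ty":-4,"tz":0,"wx":0,"wy":0,"wz":0,"jaw":0.9},
  {"tx":0,"ty":0,"tz":0,"wx":0,"wy":0,"wz":0,"jaw":0.9},
])

```text
t: 28.22
tool_pos: [0.4318, 0.3011, 0.1682]
tool_rot: [-3.14, 0.003, -0.003]
contact_force: [-0.1, 0.7, -0.6]
opening: 0.0334
```

```bash
python3 -c "
from h import *
go(.421,.3035,.13)
"
```

```text
t 28.23 pos [0.4318 0.3011 0.1682] q [ 0.47 -0.13  1.92  0.    1.35  2.04] F [-0.1  0.7 -0.6] op 0.0334 
 world d(cm) [-1.08  0.24 -3.82] shift(cm) [-1.09 -0.23  3.82] turn [-0.001 -0.002 -0.002]
```

Emit:
send_rows([
  {"tx":-1,"ty":-0.2,"tz":2,"wx":0,"wy":0,"wz":0,"jaw":0.9},
  {"tx":0,"ty":0,"tz":1.8,"wx":0,"wy":0,"wz":0,"jaw":0.9},
  {"tx":0,"ty":0,"tz":0,"wx":0,"wy":0,"wz":0,"jaw":0.9},
  {"tx":0,"ty":0,"tz":0,"wx":0,"wy":0,"wz":0,"jaw":0.9},
])

```text
t: 28.72
tool_pos: [0.4198, 0.2999, 0.1249]
tool_rot: [3.14, -0.008, -0.003]
contact_force: [-0.3, 0.4, -1.0]
opening: 0.0334
```

```bash
python3 -c "
from h import *
ctrl.get_image('top')
go(.4207,.3035,.12)
cv2.imwrite('pics/r_w.png',ctrl.get_image('wrist')[:,:,::-1])
i=ctrl.camera_info('wrist');p=ctrl.get_obs()['tool_pos'];print(proj(i,(.4206,.3035,p[2])),proj(i,(.4206,.3035,.1)))
a=cv2.imread('pics/r_w.png')[150:350,180:460]
cv2.imwrite('pics/r_z.png',cv2.resize(a,(700,500)))
"
```

```text
t 28.77 pos [0.4197 0.2999 0.1249] q [ 0.48 -0.1   1.97 -0.    1.28  2.05] F [-0.5 -0.3 -0.9] op 0.0334 
 world d(cm) [ 0.1   0.36 -0.49] shift(cm) [ 0.1  -0.36  0.49] turn [ 0.002  0.002 -0.005]
[315.56270408 265.09909196] [316.24651637 242.47211436]
```

View pics/r_z.png

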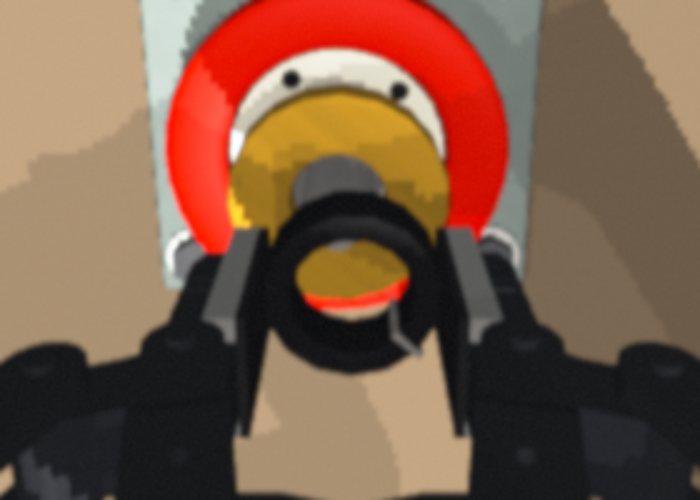

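The collar's bore sits about 3 mm to the -y side of the axle line; correcting.

Emit:
send_rows([
  {"tx":0.05,"ty":-0.32,"tz":0.3,"wx":0,"wy":0,"wz":-0.004,"jaw":0.9},
  {"tx":0,"ty":0,"tz":0.5,"wx":0,"wy":0,"wz":0,"jaw":0.9},
  {"tx":0,"ty":0,"tz":0,"wx":0,"wy":0,"wz":0,"jaw":0.9},
  {"tx":0,"ty":0,"tz":0,"wx":0,"wy":0,"wz":0,"jaw":0.9},
])

```text
t: 29.32
tool_pos: [0.4216, 0.3039, 0.1182]
tool_rot: [-3.142, 0.002, -0.002]
contact_force: [-0.5, 0.1, 0.2]
opening: 0.0335
```

```bash
python3 -c "
from h import *
go(.4205,.3032,.108)
cv2.imwrite('pics/s_w.png',ctrl.get_image('wrist')[:,:,::-1])
i=ctrl.camera_info('wrist');p=ctrl.get_obs()['tool_pos'];print(proj(i,(.4206,.3035,p[2])),proj(i,(.4206,.3035,.1)))
a=cv2.imread('pics/s_w.png')[150:350,180:460]
cv2.imwrite('pics/s_z.png',cv2.resize(a,(700,500)))
"
```

```text
t 29.32 pos [0.4216 0.3039 0.1182] q [ 0.48 -0.09  1.97 -0.    1.26  2.05] F [-0.5  0.1  0.2] op 0.0335 
 world d(cm) [-0.11 -0.07 -1.02] shift(cm) [-0.11  0.07  1.02] turn [-0.    -0.001 -0.001]
[323.24226325 268.09580231] [322.98574001 250.99050578]
```

View pics/s_z.png

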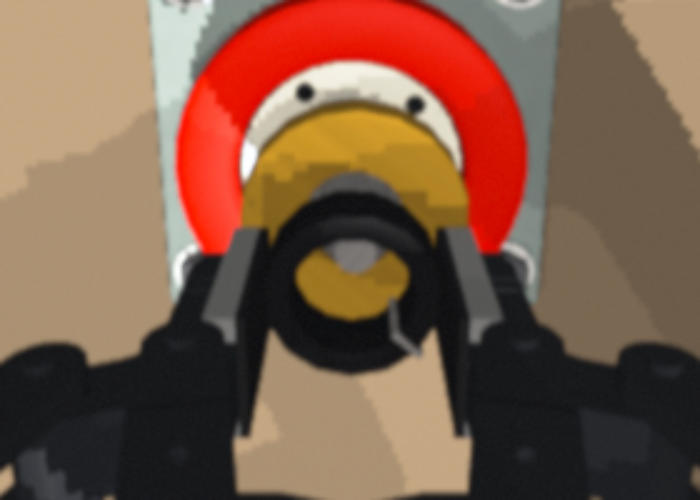

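The axle tip (322,251) now lines up with the bore. Lowering.

Emit:
send_rows([
  {"tx":-0.08,"ty":0.04,"tz":0.7,"wx":0,"wy":0,"wz":0,"jaw":0.9},
  {"tx":0,"ty":0,"tz":0.5,"wx":0,"wy":0,"wz":0,"jaw":0.9},
  {"tx":0,"ty":0,"tz":0,"wx":0,"wy":0,"wz":0,"jaw":0.9},
  {"tx":0,"ty":0,"tz":0,"wx":0,"wy":0,"wz":0,"jaw":0.9},
])

```text
t: 29.88
tool_pos: [0.4205, 0.3034, 0.1051]
tool_rot: [3.141, -0.002, 0.001]
contact_force: [0.6, -0.5, -1.4]
opening: 0.0335
```

```bash
python3 -c "
from h import *
go(.4205,.3034,.0955)
cv2.imwrite('pics/t_w.png',ctrl.get_image('wrist')[:,:,::-1])
a=cv2.imread('pics/t_w.png')[150:350,180:460]
cv2.imwrite('pics/t_z.png',cv2.resize(a,(700,500)))
"
```

```text
t 29.88 pos [0.4205 0.3034 0.1051] q [ 0.48 -0.08  1.98 -0.    1.24  2.05] F [ 0.6 -0.5 -1.4] op 0.0335 
 world d(cm) [ 0.    0.   -0.96] shift(cm) [ 0.   -0.    0.96] turn [ 0.    -0.    -0.001]
```

View pics/t_z.png

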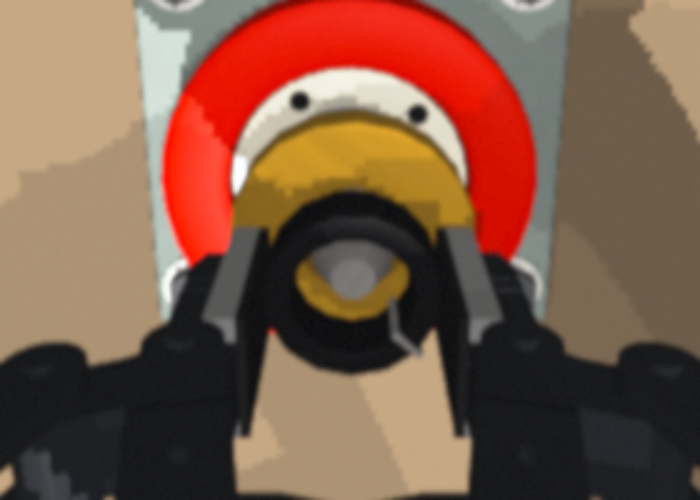

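The axle tip at (321,261) is inside the bore, central in y. Lowering to the spacer (TCP about 0.095).

Emit:
send_rows([
  {"tx":0,"ty":0,"tz":0.5,"wx":0,"wy":0,"wz":0,"jaw":0.9},
  {"tx":0,"ty":0,"tz":0.3,"wx":0,"wy":0,"wz":0,"jaw":0.9},
  {"tx":0,"ty":0,"tz":0.1,"wx":0,"wy":0,"wz":0,"jaw":0.9},
  {"tx":0,"ty":0,"tz":0,"wx":0,"wy":0,"wz":0,"jaw":0.9},
])

```text
t: 30.42
tool_pos: [0.4206, 0.3034, 0.0956]
tool_rot: [3.141, -0.002, 0.001]
contact_force: [0.2, -0.8, -1.0]
opening: 0.0333
```

```bash
python3 -c "
from h import *
go(.4205,.3034,.095)
"
```

```text
t 30.43 pos [0.4206 0.3034 0.0956] q [ 0.48 -0.06  1.98 -0.    1.22  2.05] F [ 0.2 -0.8 -1. ] op 0.0333 
 world d(cm) [-0.01 -0.   -0.06] shift(cm) [-0.01  0.    0.06] turn [ 0.    -0.001 -0.001]
```

Emit:
send_rows([
  {"tx":0,"ty":0,"tz":0.05,"wx":0,"wy":0,"wz":0,"jaw":0.9},
  {"tx":0,"ty":0,"tz":0,"wx":0,"wy":0,"wz":0,"jaw":0.3},
  {"tx":0,"ty":0,"tz":0,"wx":0,"wy":0,"wz":0,"jaw":0.2},
  {"tx":0,"ty":0,"tz":-2,"wx":0,"wy":0,"wz":0,"jaw":0.1},
  {"tx":0,"ty":0,"tz":-4,"wx":0,"wy":0,"wz":0,"jaw":0},
])

```text
t: 31.05
tool_pos: [0.4186, 0.3024, 0.1531]
tool_rot: [3.138, -0.002, -0.008]
contact_force: [0.1, 0.1, 0.3]
opening: 0.0856
```

Emit:
send_rows([
  {"tx":0,"ty":0,"tz":-2,"wx":0,"wy":0,"wz":0,"jaw":0},
])

```text
t: 31.18
tool_pos: [0.4197, 0.3029, 0.1758]
tool_rot: [3.14, -0.002, -0.004]
contact_force: [-0.1, 0.1, -0.3]
opening: 0.0855
```

```bash
python3 -c "
from h import *
go(.432,.0767,.17)
cv2.imwrite('pics/u_w.png',ctrl.get_image('wrist')[:,:,::-1])
cv2.imwrite('pics/u_s.png',ctrl.get_image('scene')[:,:,::-1])
a=cv2.imread('pics/u_w.png')[130:280,220:420];b=cv2.imread('pics/u_s.png')[75:150,275:375]
cv2.imwrite('pics/u_z.png',np.hstack([cv2.resize(a,(400,300)),cv2.resize(b,(400,300))]))"
```

```text
t 31.18 pos [0.4197 0.3029 0.1758] q [ 0.48 -0.15  1.93 -0.    1.37  2.05] F [-0.1  0.1 -0.3] op 0.0855 
 world d(cm) [  1.23 -22.62  -0.58] shift(cm) [ 1.26 22.62  0.61] turn [ 0.002  0.002 -0.001]
```

View pics/u_z.png

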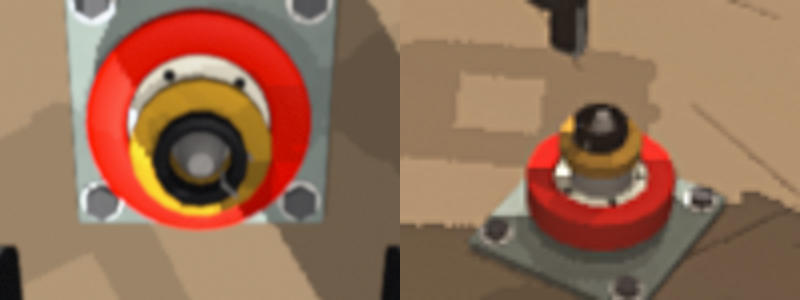

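The collar lies flat on the spacer around the axle. Now the cap.

Emit:
send_rows([
  {"tx":0.3,"ty":6,"tz":0,"wx":0,"wy":0,"wz":0,"jaw":0},
  {"tx":0.3,"ty":6,"tz":0,"wx":0,"wy":0,"wz":0,"jaw":0},
  {"tx":0.3,"ty":6,"tz":0,"wx":0,"wy":0,"wz":0,"jaw":0},
  {"tx":0.3,"ty":4.5,"tz":2,"wx":0,"wy":0,"wz":0,"jaw":0.1},
  {"tx":0,"ty":0,"tz":3,"wx":0,"wy":0,"wz":0,"jaw":0.2},
])

```text
t: 31.9
tool_pos: [0.4333, 0.0725, 0.124]
tool_rot: [3.14, 0.004, 0.006]
contact_force: [0.7, 0.3, -0.2]
opening: 0.0687
```

Emit:
send_rows([
  {"tx":0,"ty":0,"tz":2,"wx":0,"wy":0,"wz":0,"jaw":0.2},
  {"tx":0,"ty":0,"tz":0,"wx":0,"wy":0,"wz":0,"jaw":0.2},
  {"tx":0,"ty":0,"tz":0,"wx":0,"wy":0,"wz":0,"jaw":0.2},
])

```text
t: 32.28
tool_pos: [0.4301, 0.0714, 0.0988]
tool_rot: [3.14, -0.0, -0.006]
contact_force: [-0.4, -0.0, 0.3]
opening: 0.0681
```

```bash
python3 -c "
from h import *
go(.432,.0767,.06)
cv2.imwrite('pics/v_w.png',ctrl.get_image('wrist')[:,:,::-1])
i=ctrl.camera_info('wrist');print(proj(i,(.432,.0767,.026)))
go(.432,.0767,.06)
a=cv2.imread('pics/v_w.png')[110:310,180:460]
cv2.imwrite('pics/v_z.png',cv2.resize(a,(700,500)))
"
```

```text
t 32.27 pos [0.4301 0.0714 0.0988] q [-0.01 -0.28  2.17 -0.    1.26  1.57] F [-0.4 -0.   0.3] op 0.0681 
 world d(cm) [ 0.19  0.53 -3.88] shift(cm) [ 0.21 -0.53  3.88] turn [ 0.001  0.004 -0.   ]
[314.36931803 211.67362672]
t 32.33 pos [0.43   0.0715 0.0988] q [-0.01 -0.28  2.17 -0.    1.26  1.57] F [0.6 0.2 0.1] op 0.068 
 world d(cm) [ 0.2   0.52 -3.88] shift(cm) [ 0.21 -0.53  3.88] turn [0.001 0.004 0.   ]
```

View pics/v_z.png

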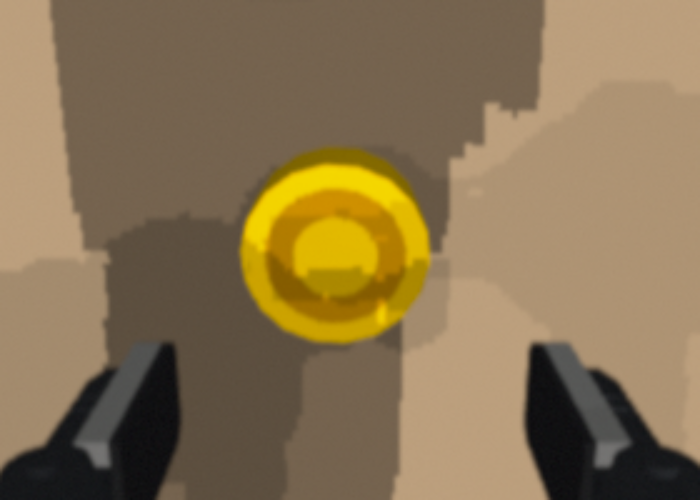

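Cap centre at (314,211), predicted (314,212).

Emit:
send_rows([
  {"tx":0.2,"ty":-0.5,"tz":2.5,"wx":0,"wy":0.004,"wz":0,"jaw":0.2},
  {"tx":0,"ty":0,"tz":2,"wx":0,"wy":0,"wz":0,"jaw":0.2},
  {"tx":0,"ty":0,"tz":1.5,"wx":0,"wy":0,"wz":0,"jaw":0.2},
  {"tx":0,"ty":0,"tz":0,"wx":0,"wy":0,"wz":0,"jaw":0.2},
])

```text
t: 32.83
tool_pos: [0.4357, 0.0775, 0.0414]
tool_rot: [3.14, 0.003, 0.013]
contact_force: [0.6, -1.1, 0.5]
opening: 0.0681
```

```bash
python3 -c "
from h import *
go(.432,.0767,.023)
"
```

```text
t 32.83 pos [0.4357 0.0775 0.0414] q [ 0.01 -0.18  2.19 -0.    1.12  1.58] F [ 0.6 -1.1  0.5] op 0.0681 
 world d(cm) [-0.37 -0.08 -1.84] shift(cm) [-0.38  0.08  1.84] turn [ 0.001 -0.009  0.002]
```

Emit:
send_rows([
  {"tx":-0.35,"ty":0.08,"tz":1,"wx":0,"wy":-0.009,"wz":0,"jaw":0.2},
  {"tx":0,"ty":0,"tz":0.6,"wx":0,"wy":0,"wz":0,"jaw":0.2},
  {"tx":0,"ty":0,"tz":0,"wx":0,"wy":0,"wz":0,"jaw":0.2},
  {"tx":0,"ty":0,"tz":0,"wx":0,"wy":0,"wz":0,"jaw":0.25},
])

```text
t: 33.33
tool_pos: [0.4337, 0.0767, 0.0263]
tool_rot: [3.14, 0.003, 0.004]
contact_force: [0.5, 0.2, 0.8]
opening: 0.0639
```

```bash
python3 -c "
from h import *
go(.432,.0767,.023)
"
```

```text
t 33.33 pos [0.4337 0.0767 0.0263] q [ 0.01 -0.15  2.2  -0.    1.09  1.58] F [0.5 0.2 0.8] op 0.0639 
 world d(cm) [-0.17  0.   -0.33] shift(cm) [-0.17 -0.    0.33] turn [ 0.001 -0.003  0.002]
```

Emit:
send_rows([
  {"tx":-0.17,"ty":0,"tz":0.35,"wx":0,"wy":-0.003,"wz":0,"jaw":0.25},
  {"tx":0,"ty":0,"tz":0.1,"wx":0,"wy":0,"wz":0,"jaw":0.25},
  {"tx":0,"ty":0,"tz":0,"wx":0,"wy":0,"wz":0,"jaw":0.4},
  {"tx":0,"ty":0,"tz":0,"wx":0,"wy":0,"wz":0,"jaw":0.5},
  {"tx":0,"ty":0,"tz":0,"wx":0,"wy":0,"wz":0,"jaw":0.5},
], squeeze=25)

```text
t: 33.95
tool_pos: [0.4325, 0.0767, 0.0224]
tool_rot: [3.14, 0.003, 0.001]
contact_force: [0.4, -0.4, 0.0]
opening: 0.0524
```

```bash
python3 -c "
from h import *
go(.432,.0767,.023)
cv2.imwrite('pics/w_w.png',ctrl.get_image('wrist')[:,:,::-1])
i=ctrl.camera_info('wrist');p=ctrl.get_obs()['tool_pos'];print(proj(i,(p[0],p[1],.026)))
a=cv2.imread('pics/w_w.png')[150:350,180:460]
cv2.imwrite('pics/w_z.png',cv2.resize(a,(700,500)))
"
```

```text
t 33.95 pos [0.4325 0.0767 0.0224] q [ 0.01 -0.15  2.2  -0.    1.09  1.58] F [ 0.4 -0.4  0. ] op 0.0524 
 world d(cm) [-0.05  0.    0.06] shift(cm) [-0.05 -0.   -0.06] turn [ 0.001 -0.001  0.002]
[322.51297279 270.21430869]
```

View pics/w_z.png

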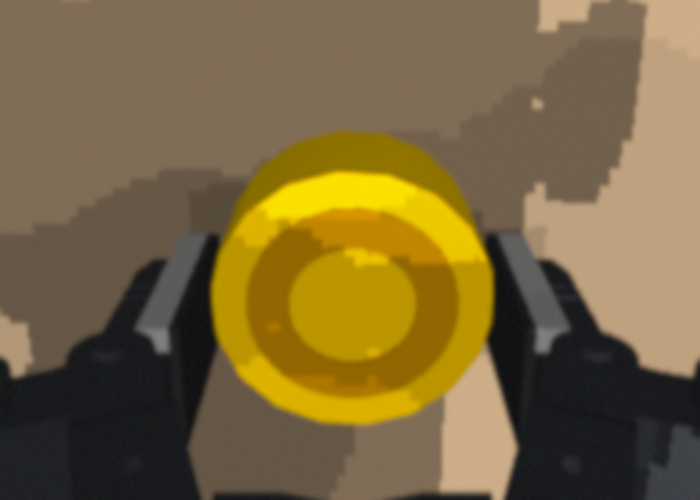

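The cap is gripped, centred at (321,269), matching the TCP (322.5,270). Lift and carry.

Emit:
send_rows([
  {"tx":0,"ty":0,"tz":-2,"wx":0,"wy":0,"wz":0,"jaw":0.6},
  {"tx":0,"ty":0,"tz":-5,"wx":0,"wy":0,"wz":0,"jaw":0.6},
  {"tx":0,"ty":0,"tz":-5,"wx":0,"wy":0,"wz":0,"jaw":0.6},
  {"tx":0,"ty":-2,"tz":-3,"wx":0,"wy":0,"wz":0,"jaw":0.6},
  {"tx":-0.2,"ty":-5,"tz":-0.5,"wx":0,"wy":0,"wz":0,"jaw":0.6},
])

```text
t: 34.62
tool_pos: [0.4292, 0.1465, 0.1804]
tool_rot: [3.141, -0.006, -0.004]
contact_force: [1.5, 0.1, -1.6]
opening: 0.0528
```

Emit:
send_rows([
  {"tx":-0.3,"ty":-5,"tz":0,"wx":0,"wy":0,"wz":0,"jaw":0.6},
  {"tx":-0.3,"ty":-5,"tz":0,"wx":0,"wy":0,"wz":0,"jaw":0.6},
  {"tx":-0.3,"ty":-4,"tz":0,"wx":0,"wy":0,"wz":0,"jaw":0.6},
  {"tx":0,"ty":0,"tz":0,"wx":0,"wy":0,"wz":0,"jaw":0.6},
  {"tx":0,"ty":0,"tz":0,"wx":0,"wy":0,"wz":0,"jaw":0.6},
])

```text
t: 35.25
tool_pos: [0.42, 0.2929, 0.1813]
tool_rot: [3.141, -0.0, 0.001]
contact_force: [0.3, -0.2, -0.5]
opening: 0.0525
```

```bash
python3 -c "
from h import *
go(.4202,.3035,.14)
"
```

```text
t 35.25 pos [0.42   0.2929 0.1813] q [ 0.46 -0.18  1.93 -0.    1.38  2.03] F [ 0.3 -0.2 -0.5] op 0.0525 
 world d(cm) [ 0.02  1.06 -4.13] shift(cm) [ 0.02 -1.07  4.13] turn [ 0. -0. -0.]
```

Emit:
send_rows([
  {"tx":0,"ty":-1,"tz":1.5,"wx":0,"wy":0,"wz":0,"jaw":0.6},
  {"tx":0,"ty":0,"tz":1.5,"wx":0,"wy":0,"wz":0,"jaw":0.6},
  {"tx":0,"ty":0,"tz":0.5,"wx":0,"wy":0,"wz":0,"jaw":0.6},
  {"tx":0,"ty":0,"tz":0,"wx":0,"wy":0,"wz":0,"jaw":0.6},
])

```text
t: 35.75
tool_pos: [0.4198, 0.3007, 0.1422]
tool_rot: [3.14, -0.007, -0.003]
contact_force: [0.6, 0.2, -0.3]
opening: 0.0526
```

```bash
python3 -c "
from h import *
ctrl.get_image('top')
go(.4202,.3035,.125)
cv2.imwrite('pics/x_w.png',ctrl.get_image('wrist')[:,:,::-1])
cv2.imwrite('pics/x_s.png',ctrl.get_image('scene')[:,:,::-1])
i=ctrl.camera_info('wrist');p=ctrl.get_obs()['tool_pos'];print(proj(i,(.4206,.3035,p[2]+.004)))
a=cv2.imread('pics/x_w.png')[150:350,180:460];b=cv2.imread('pics/x_s.png')[50:150,265:400]
cv2.imwrite('pics/x_z.png',np.hstack([cv2.resize(a,(400,300)),cv2.resize(b,(400,300))]))"
```

```text
t 35.8 pos [0.4198 0.3007 0.1424] q [ 0.48 -0.12  1.96 -0.    1.31  2.05] F [-0.3 -0.8 -1.4] op 0.0528 
 world d(cm) [ 0.04  0.28 -1.74] shift(cm) [ 0.04 -0.28  1.74] turn [ 0.002  0.002 -0.004]
[317.45653911 270.10835117]
```

View pics/x_z.png

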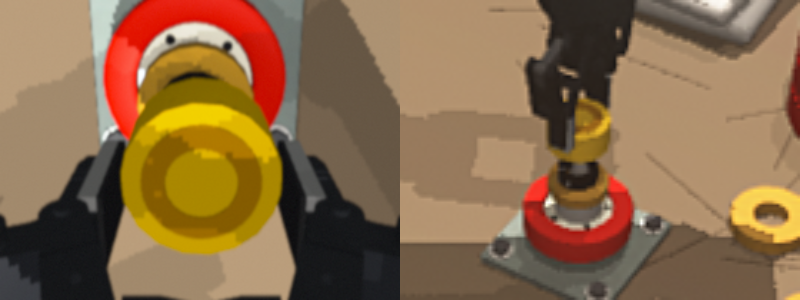

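The cap hangs level above the collar and is 3 mm short in y; correcting while lowering.

Emit:
send_rows([
  {"tx":0,"ty":-0.25,"tz":0.4,"wx":0,"wy":0,"wz":0,"jaw":0.6},
  {"tx":0,"ty":0,"tz":0.8,"wx":0,"wy":0,"wz":0,"jaw":0.6},
  {"tx":0,"ty":0,"tz":0,"wx":0,"wy":0,"wz":0,"jaw":0.6},
  {"tx":0,"ty":0,"tz":0,"wx":0,"wy":0,"wz":0,"jaw":0.6},
])

```text
t: 36.4
tool_pos: [0.4209, 0.3041, 0.1317]
tool_rot: [3.142, -0.006, 0.003]
contact_force: [0.1, 0.7, -0.8]
opening: 0.0524
```

```bash
python3 -c "
from h import *
go(.4202,.3035,.11)
"
```

```text
t 36.4 pos [0.4209 0.3041 0.1317] q [ 0.48 -0.11  1.96 -0.    1.29  2.06] F [ 0.1  0.7 -0.8] op 0.0524 
 world d(cm) [-0.07 -0.06 -2.17] shift(cm) [-0.07  0.06  2.17] turn [ 0.    -0.002 -0.004]
```

Emit:
send_rows([
  {"tx":-0.06,"ty":0.05,"tz":0.9,"wx":0,"wy":0,"wz":0,"jaw":0.6},
  {"tx":0,"ty":0,"tz":0.8,"wx":0,"wy":0,"wz":0,"jaw":0.6},
  {"tx":0,"ty":0,"tz":0.3,"wx":0,"wy":0,"wz":0,"jaw":0.6},
  {"tx":0,"ty":0,"tz":0,"wx":0,"wy":0,"wz":0,"jaw":0.6},
])

```text
t: 36.9
tool_pos: [0.42, 0.3035, 0.1099]
tool_rot: [3.141, -0.006, 0.002]
contact_force: [0.1, 1.0, -0.2]
opening: 0.0521
```

```bash
python3 -c "
from h import *
go(.4202,.3035,.103)
"
```

```text
t 36.9 pos [0.42   0.3035 0.1099] q [ 0.48 -0.08  1.98 -0.    1.25  2.06] F [ 0.1  1.  -0.2] op 0.0521 
 world d(cm) [ 0.02  0.   -0.69] shift(cm) [ 0.02 -0.    0.69] turn [ 0.    -0.001 -0.004]
```

Emit:
send_rows([
  {"tx":0,"ty":0,"tz":0.5,"wx":0,"wy":0,"wz":0,"jaw":0.6},
  {"tx":0,"ty":0,"tz":0.2,"wx":0,"wy":0,"wz":0,"jaw":0.6},
  {"tx":0,"ty":0,"tz":0,"wx":0,"wy":0,"wz":0,"jaw":0.6},
  {"tx":0,"ty":0,"tz":0,"wx":0,"wy":0,"wz":0,"jaw":0.6},
])

```text
t: 37.4
tool_pos: [0.4204, 0.3036, 0.1028]
tool_rot: [-3.142, 0.006, -0.003]
contact_force: [0.3, 0.7, -0.4]
opening: 0.0526
```

```bash
python3 -c "
from h import *
go(.4202,.3035,.1025)
"
```

```text
t 37.4 pos [0.4204 0.3036 0.1028] q [ 0.48 -0.07  1.98 -0.    1.23  2.06] F [ 0.3  0.7 -0.4] op 0.0526 
 world d(cm) [-0.02 -0.01 -0.03] shift(cm) [-0.02  0.01  0.03] turn [-0.    -0.002 -0.004]
```

Emit:
send_rows([
  {"tx":0,"ty":0,"tz":0,"wx":0,"wy":0,"wz":0,"jaw":0.2},
  {"tx":0,"ty":0,"tz":0,"wx":0,"wy":0,"wz":0,"jaw":0.1},
  {"tx":0,"ty":0,"tz":-2,"wx":0,"wy":0,"wz":0,"jaw":0},
  {"tx":0,"ty":0,"tz":-4,"wx":0,"wy":0,"wz":0,"jaw":0},
  {"tx":0,"ty":0,"tz":-3,"wx":0,"wy":0,"wz":0,"jaw":0},
])

```text
t: 38.02
tool_pos: [0.4188, 0.3028, 0.1925]
tool_rot: [3.139, -0.006, -0.005]
contact_force: [-0.1, -0.3, -1.0]
opening: 0.0849
```

```bash
python3 -c "
from h import *
go(.4202,.3035,.1025)
cv2.imwrite('pics/y_w.png',ctrl.get_image('wrist')[:,:,::-1])
cv2.imwrite('pics/y_s.png',ctrl.get_image('scene')[:,:,::-1])
i=ctrl.camera_info('wrist');p=ctrl.get_obs()['tool_pos'];print(proj(i,(.4206,.3035,.106)))
print(proj(ctrl.camera_info('scene'),(.4206,.3035,.106)))
a=cv2.imread('pics/y_w.png')[130:280,220:420];b=cv2.imread('pics/y_s.png')[75:150,275:375]
cv2.imwrite('pics/y_z.png',np.hstack([cv2.resize(a,(400,300)),cv2.resize(b,(400,300))]))"
```

```text
t 38.02 pos [0.4188 0.3028 0.1925] q [ 0.48 -0.17  1.91 -0.    1.41  2.06] F [-0.1 -0.3 -1. ] op 0.0849 
 world d(cm) [ 0.14  0.07 -9.  ] shift(cm) [ 0.17 -0.09  9.  ] turn [ 0.003  0.003 -0.004]
[322.31041752 207.60184535]
[325.36939966 101.81141304]
```

View pics/y_z.png

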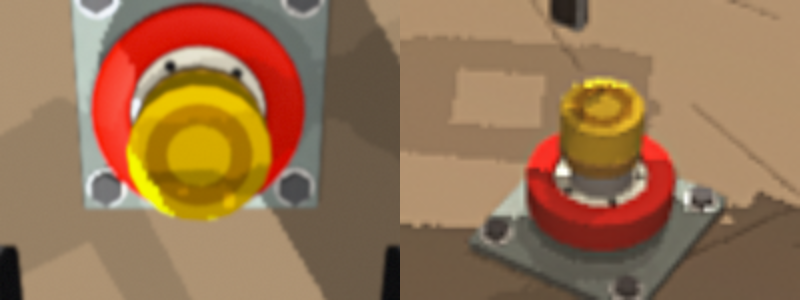

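View pics/y_s.png

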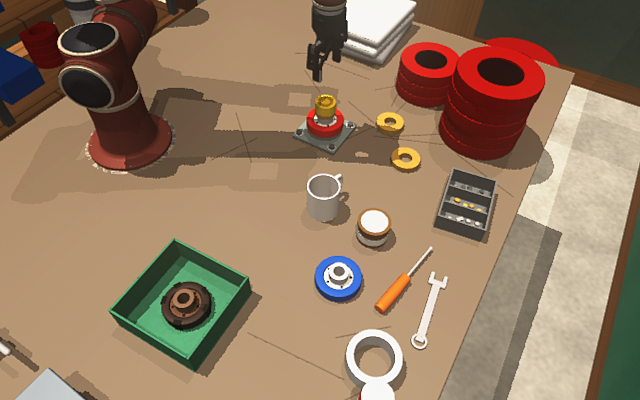

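The cap sits level. Its top centre is at (325.5,101) in the scene view against a predicted (325.4,102) for fully seated, and (320,206) in the wrist view against (322,208). The old wheel is in the bin at (186,304), and the blue wheel, mug and tin stand where they were. I let the arm settle, then hand in.

Emit:
send_rows([
  {"tx":0,"ty":0,"tz":-2,"wx":0,"wy":0,"wz":0,"jaw":0},
  {"tx":0,"ty":0,"tz":0,"wx":0,"wy":0,"wz":0,"jaw":0},
  {"tx":0,"ty":0,"tz":0,"wx":0,"wy":0,"wz":0,"jaw":0},
  {"tx":0,"ty":0,"tz":0,"wx":0,"wy":0,"wz":0,"jaw":0},
])

```text
t: 38.62
tool_pos: [0.4193, 0.3031, 0.2133]
tool_rot: [3.14, -0.006, -0.002]
contact_force: [0.5, 0.5, -0.0]
opening: 0.0855
```

```bash
python3 -c "
from h import *
go(.4202,.3035,.2)
print(ctrl.finish_job())"
```

```text
t 38.62 pos [0.4193 0.3031 0.2133] q [ 0.48 -0.19  1.89 -0.    1.44  2.06] F [ 0.5  0.5 -0. ] op 0.0855 
 world d(cm) [ 0.09  0.04 -1.33] shift(cm) [ 0.09 -0.04  1.33] turn [ 0.002  0.001 -0.004]
the job is handed in; nothing more can be done
None
```

I put the worn wheel in the scrap bin, then built the axle up with the red wheel (boss up), the smallest brass ring, the black collar and the yellow cap. I handed the job in at 38.6 s; it reports no verdict.

**Last checks:**
- **Cap:** its top centre was within about 1 px of the fully seated position in the scene view and 2–3 px in the wrist view, and it looked level.
- **Parts underneath:** each looked flat and centred in pictures taken right after I released it. I did not measure their seated heights separately.
- **Rest of the scene:** the old wheel lay flat in the bin. The blue wheel, mug and tin looked unmoved by eye.
- **Gripper:** it was open and clear of everything, with readings under 1 N at the end.

Two move calls early on were refused because keys were missing; nothing moved and I sent them again. No check failed. Small lag and grip offsets of 1–4 mm showed up on the way and were corrected before each fit.

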